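Lay the next maple billet half a length over in the seasoning rack

ROBOT

A 6-joint arm with a two-finger parallel gripper is mounted at the origin on the work surface. World frame = base frame: x ahead of the robot, y to its left, z up, the work surface at z = 0. Lengths are in m, angles in degrees, forces in N, time in s.
With the tool pointing down it reaches from about 0.4 to 0.925 m from the base axis. Payload 3.4 kg.
Tool frame: the origin (TCP) lies at the very end of the fingers, on their centre line; the grasp point (between the pads) lies 19 mm behind it (env.grip_point_offset is the x of the grasp point in the tool frame, in m); x points along the fingers, y is the direction in which the jaws open and shut, and the axes are right-handed (so a half turn about x gives the same grasp; the last joint's range is limited). The gripper opens to 85 mm and grips with 20 to 120 N. Pads are 22 mm wide; open, the fingers measure 114 mm over their backs; the gripper's body (76 mm by 85 mm) begins 54 mm behind the grasp point. The pads swing forward as they close: fully open they stand 13 mm farther back than shut.
Start: joints at [69.758, 17.578, 86.31, -0, 76.112, -4.211], TCP at [0.159, 0.553, 0.207] pointing down, gripper open.
Joint ranges: [-179.03, 179.03], [-60, 130.46], [8.19, 133.38], [-81.62, 261.62], [5.75, 156.47], [-153.77, 153.77]. Speed limits (degrees/s): [147.25, 147.25, 180, 180, 180, 180].

INTERFACE

Orientations are given as [roll, pitch, yaw] about the fixed x, y, z axes, in that order (R = Rz(yaw) Ry(pitch) Rx(roll)).
In Python, from workcell import env gives the robot as it stands. The module is installed in compiled form; this text tells all that it offers.
- The arm moves only by the tool apply_moves, never from a script. Its arguments are lists of equal length, an entry for each row: "delta_pos": the shift along the tool's x, y, z in m, a list of three; "turn": the turn, a rotation vector about the tool's x, y, z in degrees, a list of three; "fingers": the finger opening in m, from 0 to 0.0854. A call has exactly 5 rows; each row is the pose to reach, as a shift and turn from the pose commanded when the call began, along the tool's axes at that moment; what a row does not reach only later rows make up. A row lasts 1/8 s, in which the tool goes at most 62.5 mm and 10.7 degrees, less where a joint would pass 70% of its speed; a pose out of reach is approached as far as the arm can. A call with a gripper value outside its range is refused whole. The fingers move at their own pace and stop on an object; the grip force is fixed at half the most. Time passes only in rows, so rows that repeat a pose let the fingers close, or fill a call up. It gives the time, the measured TCP pose, the force and the opening at its end, in the units of the state.
- env.sense(): the state, without advancing time (a new reading comes with each control period).
- env.capture(name): name is "side" or "top" or "wrist"; returns a dict with "image" (400x640x3 uint8, red, green, blue), "intrinsics" (3x3 intrinsics, pixels), "R" (3x3) and "t" (3): a world point X has camera coordinates R X + t. Camera axes: x right, y down, z forward; pixel columns grow to the right and rows downward; lengths in m; the calibration is good to about 2 mm. The wrist camera is an equidistant fisheye: a pixel r from the principal point sees the ray r / f radians off the axis. A picture is of the moment at which its call begins. There is no depth.
- env.finish_job(): hands the job in, once; it reports no verdict.
The state is a dict: "clock": time; "joint_pos": joint angles; "joint_vel": joint speeds; "tau": joint torques, N m; "tcp_pos": TCP position; "tool_rot": TCP orientation; "force": force on the tool from outside, world axes, zero at the start; "torque": the same for the moment, N m; "grip_width": finger opening in m.
Only numpy, scipy, OpenCV 4.12 (cv2) and the standard library are available. Lean on these libraries where they do the work, as an engineer would, in place of code of your own. Each camera call takes 0.05 s, during which the arm holds its last target.

TASK

Slide the top maple billet sideways off the pile of three, without lifting it, onto the first course in the rack, so that it bridges the joint of that course with half a length on either side. Push it along until its end is felt to butt firmly against the half-length billet, and then, as the last thing, press it firmly but without ramming it straight back against the fence, leaving both joints closed. Leave the rest of the pile, the billets already laid and everything else on the bench where they are.

Things in the scene. Friction and masses are not known exactly. Their poses are not given: they have to be found in the camera images.
- rack: dark wooden rack fixed to the bench; place and yaw vary. Origin on the bench under its middle; x away from the robot to the fence, y along the courses. Two bearers, tops 25 mm up, carry the first course. Fence: upright board 85 mm high, inner face at x = +47 mm, 432 mm long. End cheeks: 72 mm high, inner faces at y = +201 and -201 mm, from x = -28 mm to the fence. Open to -x
- billet: maple billet, 92 (x) by 200 (y) by 25 (z) mm, about 0.3 kg; origin at the centre of its underside. The one to lay: top of the pile of three, underside 50 mm up, level with the first course's top. Its y is roughly along the rack's y; it starts up to 50 mm off the rack's middle and turned up to 0.1 rad. Too wide to grasp: push it. Dragging it takes 1 to 4 N (mass, friction vary); to press it home push with 10 to 20 N for a moment
- pile_middle: maple billet, 92 (x) by 200 (y) by 25 (z) mm, about 0.3 kg; origin at the centre of its underside. Lies directly under the one to lay, in the pile of three in front of the rack; a gap of about 10 to 40 mm separates the pile from the first course
- pile_bottom: maple billet, 92 (x) by 200 (y) by 25 (z) mm, about 0.3 kg; origin at the centre of its underside. The lowest of the pile, on the bench
- laid_left: maple billet, 92 (x) by 200 (y) by 25 (z) mm, about 0.3 kg; origin at the centre of its underside. Loose on the bearers as first course, on the rack's +y side, 1 mm from the fence; the joint to its neighbour is at the rack's y = 0; its top is 50 mm above the bench
- laid_right: maple billet, 92 (x) by 200 (y) by 25 (z) mm, about 0.3 kg; origin at the centre of its underside. Loose on the bearers as first course, on the rack's -y side, like its neighbour
- half: maple billet of half length, 92 (x) by 100 (y) by 25 (z) mm, 0.15 kg; origin at the centre of its underside. Starts the second course: loose on the first, 1 mm from the fence and 2 mm from one cheek (+y or -y), its inner end 99 mm from the rack's middle. Pushed along, it slides those 2 mm, then the cheek stops it
- thumb_plane: tiny brass plane, 42 (x) by 14 (y) by about 28 (z) mm, 80 g, lying on the first course at the end away from the half-length billet, 149 mm from the rack's middle, 42 mm clear of a billet lying in the middle; origin at the centre of its underside. A bystander, to be left alone
- glue_jar: a glass jar 64 mm across and 85 mm high, upright, beyond the +y end of the pile; a bystander, to be left alone. Origin at the underside, or on the axis of a lying tool
- mallet: a mallet about 240 mm long, lying on the bench on the -y side; a bystander, to be left alone. Origin at the underside, or on the axis of a lying tool
- gouge: a gouge about 200 mm long, lying on the bench on the +y side; a bystander, to be left alone. Origin at the underside, or on the axis of a lying tool
- peg_cup: a white cup 72 mm across, 80 mm high, beyond the -y end of the rack; a bystander, to be left alone. Origin at the underside, or on the axis of a lying tool
- bridge_blank: a flat bridge blank, 50 by 44 by 6 mm, on the +y side; a bystander, to be left alone. Origin at the underside, or on the axis of a lying tool
- square: a try square, about 140 by 90 mm, lying on the -y side; a bystander, to be left alone. Origin at the underside, or on the axis of a lying tool
Things that resemble listed ones, but are neither listed nor needed, are in the scene too. Leave any pink look-alike of the billet alone. Leave any red look-alike of the half alone.

How it is judged:
By the outcome, as a careful person would: the job done as asked, in the order asked, and still so for the second after the job is handed in, with the robot touching nothing.
It also fails if it takes over 67 s, if anything falls off the work surface, if the arm or the gripper's body presses on something with over 40 N, if the wrist force passes 120 N, or if a joint passes its speed limit or range.

## Working session

There is one attempt and no reset: what is moved stays moved. The work goes in short steps, Python scripts to look and compute and a tool call to move; the robot and the scene stay as the last step left them, time stands still between calls to the robot, and variables do not carry over. Pictures are saved under pics/ and viewed, and the job is handed in when it is done.

Besides the shell and the picture viewer there is one more tool, called after "Emit:" as name(argument=value, ...), one argument or row to a line, values as JSON. apply_moves: Moves the arm, as the interface text tells. Its arguments: {"type":"object","properties":{"delta_pos":{"type":"array"},"turn":{"type":"array"},"fingers":{"type":"array"}},"required":["delta_pos","turn","fingers"]}

```bash
mkdir -p pics; python3 - <<'E'
from workcell import env
import cv2,numpy as np,pickle
print(env.sense(), env.grip_point_offset)
for n in ["side","top","wrist"]:
    c=env.capture(n); pickle.dump(c,open(f"pics/{n}0.pkl","wb")); cv2.imwrite(f"pics/{n}0.png",c["image"][:,:,::-1])
    print(n,c["intrinsics"].tolist(),c["R"].round(4).tolist(),c["t"])
E
```

```text
{'clock': 0.0, 'joint_pos': array([ 6.97564677e+01,  1.76247131e+01,  8.63829519e+01, -1.11247103e-03,
        7.61125389e+01, -4.20921344e+00]), 'joint_vel': array([-0.09082233,  0.04785222, -0.05937085, -0.00600637,  0.02899601,
       -0.06133099]), 'tau': array([ 1.96415909e-03, -4.57566619e+01, -2.51918596e+01,  9.32576359e-05,
        1.28840713e-02, -3.95802516e-06]), 'tcp_pos': array([0.15857337, 0.55192122, 0.20586277]), 'tool_rot': array([ -93.69473045,   89.87979124, -109.72878117]), 'force': array([-0.77395606, -0.46582259,  0.08168664]), 'torque': array([-0.00491872, -0.0392592 , -0.02617962]), 'grip_width': 0.08556367629285697} -0.0187
side [[423.8328321758149, 0.0, 313.4436011456359], [0.0, 423.8328321758149, 204.3417926629505], [0.0, 0.0, 1.0]] [[0.7888, -0.6145, -0.0141], [-0.4473, -0.558, -0.699], [0.4217, 0.5577, -0.715]] [-0.38337453  0.22409697  1.0840004 ]
top [[363.49809039304006, 0.0, 316.06800975460254], [0.0, 363.49809039304006, 200.56335237363265], [0.0, 0.0, 1.0]] [[0.0219, -0.9998, -0.0014], [-0.9985, -0.0218, -0.0498], [0.0497, 0.0025, -0.9988]] [-0.03862544  0.44833305  1.25768144]
wrist [[309.70691628693146, 0.0, 313.2145192920719], [0.0, 309.70691628693146, 200.87230419611328], [0.0, 0.0, 1.0]] [[0.2765, 0.961, -0.0016], [0.9079, -0.2607, 0.3282], [0.315, -0.0922, -0.9446]] [-0.5732389  -0.04366558  0.38178481]
```

View pics/top0.png

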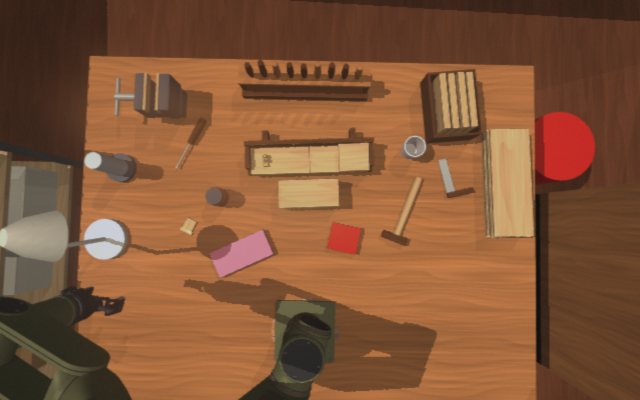

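View pics/side0.png

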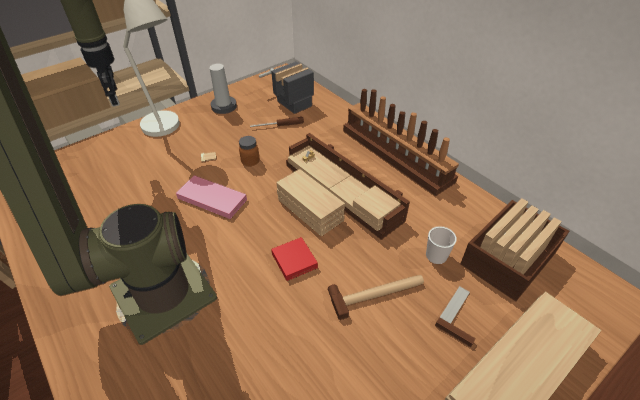

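```bash
python3 - <<'E'
import cv2
a=cv2.imread("pics/top0.png")[120:225,175:435]; cv2.imwrite("pics/topz.png",cv2.resize(a,None,fx=3,fy=3,interpolation=cv2.INTER_CUBIC))
a=cv2.imread("pics/side0.png")[120:260,230:430]; cv2.imwrite("pics/sidez.png",cv2.resize(a,None,fx=4,fy=4,interpolation=cv2.INTER_CUBIC))
E
```

```text
(no output)
```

View pics/topz.png

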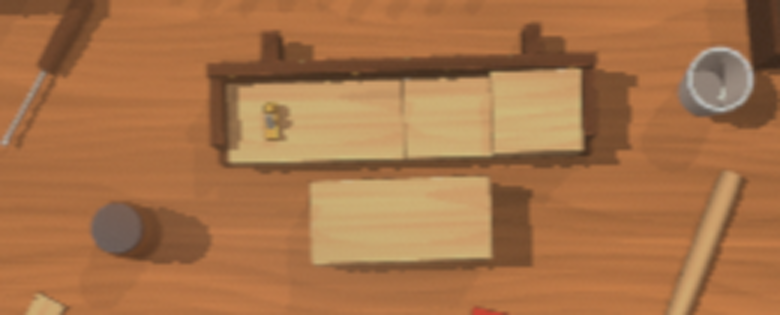

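View pics/sidez.png

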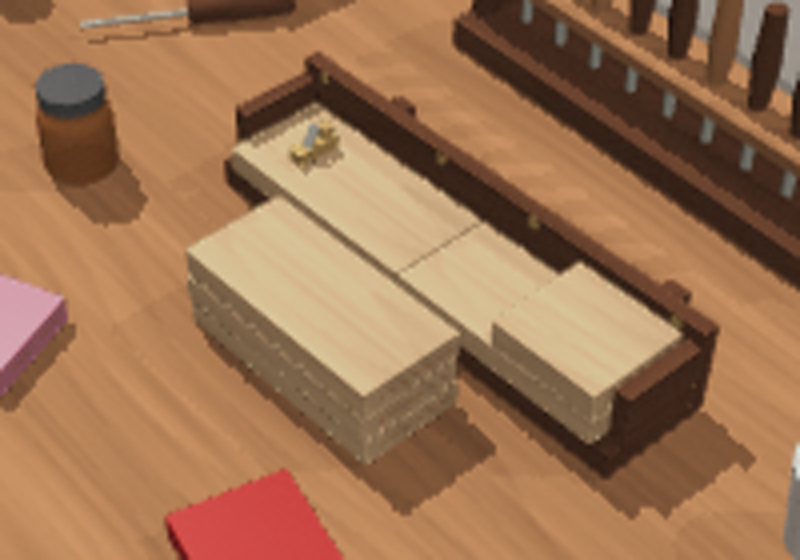

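View pics/wrist0.png

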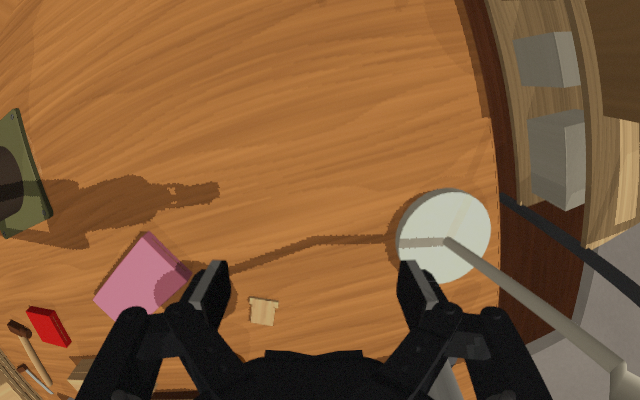

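Candidates: pile top (309,194), pink look-alike (241,253), red look-alike (344,238), laid billets (280,160)/(323,160), half (354,157), and the board stack (508,183). I choose the maple pile top at (309,194). In the crops the half is at the rack's -y end and the plane at the +y end.

```bash
cat > h.py <<'E'
import numpy as np,cv2,pickle
def ray(c,u,v,z):
    K=c["intrinsics"];d=np.array([(u-K[0,2])/K[0,0],(v-K[1,2])/K[1,1],1.0])
    R=c["R"];o=-R.T@c["t"];w=R.T@d
    return o+w*(z-o[2])/w[2]
def fish(c,u,v,z):
    K=c["intrinsics"];x=(u-K[0,2])/K[0,0];y=(v-K[1,2])/K[1,1];r=np.hypot(x,y)
    d=np.array([x/r*np.sin(r),y/r*np.sin(r),np.cos(r)]) if r>1e-9 else np.array([0,0,1.])
    R=c["R"];o=-R.T@c["t"];w=R.T@d
    return o+w*(z-o[2])/w[2]
def proj(c,X,fe=False):
    p=c["R"]@np.asarray(X)+c["t"];K=c["intrinsics"]
    if fe:
        r=np.hypot(p[0],p[1]);t=np.arctan2(r,p[2]);x,y=p[0]/r*t,p[1]/r*t
    else:x,y=p[0]/p[2],p[1]/p[2]
    return K[0,0]*x+K[0,2],K[1,1]*y+K[1,2]
E
python3 - <<'E'
from h import *
c=pickle.load(open("pics/top0.pkl","rb"));im=c["image"]
hsv=cv2.cvtColor(im,cv2.COLOR_RGB2HSV)
for p in [(309,194),(280,160),(354,157),(330,215),(309,208),(309,210)]: print(p,hsv[p[1],p[0]],im[p[1],p[0]])
m=((hsv[:,:,1]<125)&(hsv[:,:,2]>150)&(hsv[:,:,0]>10)&(hsv[:,:,0]<30)).astype(np.uint8)
m[:130]=0;m[220:]=0;m[:,:240]=0;m[:,385:]=0
n,l,s,ce=cv2.connectedComponentsWithStats(m)
for i in range(1,n):
    if s[i,4]<100: continue
    r=cv2.minAreaRect(np.argwhere(l==i)[:,::-1].astype(np.float32));print(s[i],ce[i],r)
    bx=cv2.boxPoints(r)
    for b in bx: print(b.round(1),ray(c,b[0],b[1],.075 if ce[i][1]>180 else .05)[:2].round(4))
E
```

```text
(309, 194) [ 17 114 203] [203 165 112]
(280, 160) [ 19 110 204] [204 172 116]
(354, 157) [ 20 105 204] [204 177 120]
(330, 215) [ 12 156 170] [170 109  66]
(309, 208) [ 13 138 122] [122  85  56]
(309, 210) [ 13 147 139] [139  93  59]
[ 251  143  118   31 2947] [312.3956566 158.8588395] ((309.5481262207031, 158.92457580566406), (27.077878952026367, 118.40201568603516), 87.01853942871094)
[249.7 148.5] [0.6199 0.2011]
[368.  142.3] [ 0.6498 -0.2015]
[369.4 169.4] [ 0.5572 -0.2076]
[251.1 175.5] [0.5274 0.1934]
[ 278  179   61   29 1633] [308.24372321 192.95345989] ((308.0987854003906, 192.96337890625), (27.51805305480957, 60.233219146728516), 88.09085083007812)
[277.5 180.2] [0.5108 0.1006]
[337.7 178.2] [ 0.5219 -0.0994]
[338.7 205.7] [ 0.4305 -0.1041]
[278.5 207.7] [0.4194 0.0951]
```

```bash
cat >> h.py <<'E'
from scipy.spatial.transform import Rotation as Ro
def Rt(s): return Ro.from_euler("xyz",s["tool_rot"],degrees=True).as_matrix()
def goal(yaw,flip=1):
    # jaws (tool y) along rack y (yaw in deg) ; flip -1 reverses
    c,s=np.cos(np.radians(yaw)),np.sin(np.radians(yaw))
    y=flip*np.array([-s,c,0]);x=np.array([0,0,-1.]);return np.c_[x,y,np.cross(x,y)]
def delta(s,p,G):
    R=Rt(s);d=R.T@(np.array(p)-s["tcp_pos"]);t=Ro.from_matrix(R.T@G).as_rotvec(degrees=True)
    return d.round(4),t.round(2)
E
python3 - <<'E'
from h import *
from workcell import env
s=env.sense();R=Rt(s);print(R.round(3))
w=pickle.load(open("pics/wrist0.pkl","rb"));o=-w["R"].T@w["t"];print("cam in tool",(R.T@(o-s["tcp_pos"])).round(3)); print((R.T@w["R"].T).round(3))
for f in (1,-1):print(delta(s,[0.45,0,0.25],goal(3,f)))
E
```

```text
[[-0.001  0.276  0.961]
 [-0.002  0.961 -0.276]
 [-1.    -0.002 -0.   ]]
cam in tool [-0.168 -0.001 -0.084]
[[-0.    -0.328  0.945]
 [ 1.    -0.    -0.   ]
 [ 0.     0.945  0.328]]
(array([-0.0432, -0.4502,  0.4325]), array([-19.03,  -0.02,   0.09]))
(array([-0.0432, -0.4502,  0.4325]), array([1.6097e+02, 1.3000e-01, 3.0000e-02]))
```

```bash
python3 - <<'E'
from h import *
from workcell import env
print(delta(env.sense(),[0.40,0.36,0.25],goal(-6)))
E
```

```text
(array([-0.0438, -0.118 ,  0.285 ]), array([-1.003e+01, -1.000e-02,  9.000e-02]))
```

Emit:
apply_moves(
  delta_pos=[
    [-0.01,-0.024,0.057],
    [-0.02,-0.048,0.114],
    [-0.03,-0.072,0.171],
    [-0.04,-0.096,0.228],
    [-0.044,-0.118,0.285],
  ],
  turn=[
    [-2,0,0],
    [-4,0,0],
    [-6,0,0],
    [-8,0,0],
    [-10,0,0],
  ],
  fingers=[0.085,0.085,0.085,0.085,0.085],
)

```text
clock: 0.78
tcp_pos: [0.4016, 0.3592, 0.2514]
tool_rot: [50.1, 89.9, 44.1]
force: [0.4, 1.3, -0.4]
grip_width: 0.0851
```

```bash
python3 - <<'E'
from h import *
from workcell import env
print(delta(env.sense(),[0.45,0,0.25],goal(3)))
E
```

```text
(array([ 0.0012, -0.3523,  0.0855]), array([-8.96,  0.04, -0.04]))
```

Emit:
apply_moves(
  delta_pos=[
    [0,-0.058,0.014],
    [0,-0.116,0.028],
    [0,-0.174,0.042],
    [0,-0.232,0.056],
    [0,-0.29,0.07],
  ],
  turn=[
    [-2,0,0],
    [-4,0,0],
    [-6,0,0],
    [-8,0,0],
    [-9,0,0],
  ],
  fingers=[0.085,0.085,0.085,0.085,0.085],
)

```text
clock: 1.4
tcp_pos: [0.4391, 0.0629, 0.2508]
tool_rot: [4.6, 90.0, 7.7]
force: [0.7, -0.5, 0.2]
grip_width: 0.0853
```

```bash
python3 - <<'E'
from h import *
from workcell import env
s=env.sense();print(delta(s,[0.45,0,0.25],goal(3)),s["joint_pos"].round(1))
E
```

```text
(array([ 0.0008, -0.0634,  0.0076]), array([ 0.02,  0.02, -0.  ])) [  2.7   4.9  96.6   0.   78.5 -90.3]
```

Emit:
apply_moves(
  delta_pos=[
    [0,-0.031,0.004],
    [0,-0.063,0.008],
    [0,-0.063,0.008],
    [0,-0.063,0.008],
    [0,-0.063,0.008],
  ],
  turn=[
    [0,0,0],
    [0,0,0],
    [0,0,0],
    [0,0,0],
    [0,0,0],
  ],
  fingers=[0.04,0,0,0,0],
)

```text
clock: 2.02
tcp_pos: [0.4502, 0.0032, 0.2507]
tool_rot: [128.2, 90.0, 131.3]
force: [-0.3, 0.5, 0.9]
grip_width: 0.0
```

```bash
python3 - <<'E'
from h import *
from workcell import env
c=env.capture("wrist");pickle.dump(c,open("pics/w1.pkl","wb"));cv2.imwrite("pics/w1.png",c["image"][:,:,::-1])
a=c["image"][:,:,::-1]
print(env.sense()["force"],env.sense()["tcp_pos"])
E
```

```text
[0.36231974 0.47119049 0.10533815] [0.45026338 0.0032483  0.25073297]
```

View pics/w1.png

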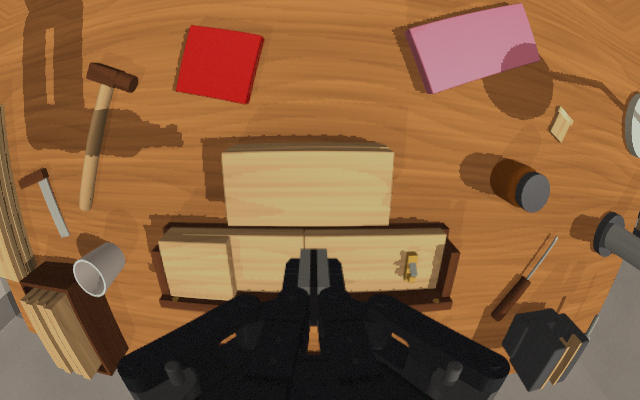

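```bash
python3 - <<'E'
import cv2
a=cv2.imread("pics/w1.png")[135:315,140:470]; cv2.imwrite("pics/w1z.png",cv2.resize(a,(792,432),interpolation=cv2.INTER_CUBIC))
E
```

```text
(no output)
```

View pics/w1z.png

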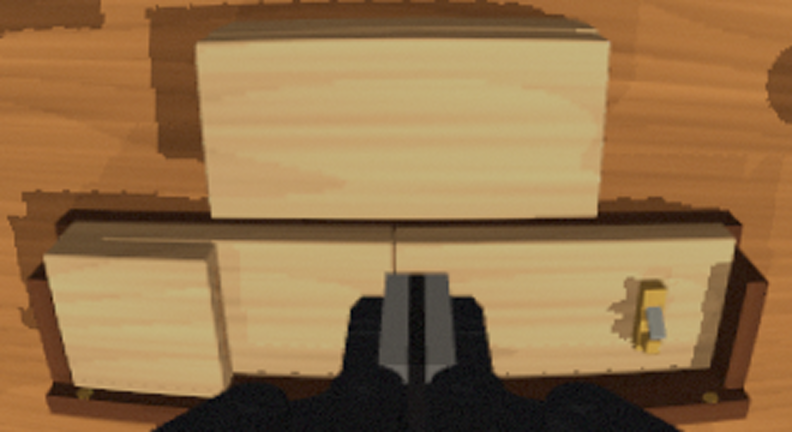

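```bash
python3 - <<'E'
from h import *
c=pickle.load(open("pics/w1.pkl","rb"))
def f(n,x,y,z): print(n,fish(c,x/2.4+140-.3,y/2.4+135-.3,z)[:2].round(4))
for n,x,y,z in [("b nearR",198,42,.075),("b nearL",608,40,.075),("b farL",598,216,.075),("b farR",211,217,.075),
("joint front",394,241,.05),("course frontL",735,238,.05),("course backL",714,370,.05),("course front mid",220,240,.05),("joint f2",394,270,.05),
("half nR",46,254,.075),("half nL",210,252,.075),("half fL",223,390,.075),("half fR",72,388,.075),("plane nearR",640,290,.05),("plane far R",642,352,.05),("plane near top",(664),282,.07)]: f(n,x,y,z)
E
```

```text
b nearR [ 0.4316 -0.104 ]
b nearL [0.4207 0.0924]
b farL [0.5117 0.0991]
b farR [ 0.523  -0.1004]
joint front [ 0.5425 -0.0052]
course frontL [0.5334 0.1935]
course backL [0.6272 0.2026]
course front mid [ 0.5482 -0.1031]
joint f2 [ 0.5605 -0.0044]
half nR [ 0.5534 -0.202 ]
half nL [ 0.5434 -0.1022]
half fL [ 0.6345 -0.1014]
half fR [ 0.6474 -0.2017]
plane nearR [0.5684 0.1395]
plane far R [0.6122 0.1494]
plane near top [0.5522 0.1451]
```

```bash
cat >> h.py <<'E'
YAW=3.0
O=np.array([.5884,-.0028])
_a=np.radians(YAW);EX=np.array([np.cos(_a),np.sin(_a)]);EY=np.array([-EX[1],EX[0]])
def rk(p): d=np.asarray(p)[:2]-O; return np.array([d@EX,d@EY])
def wd(x,y,z): return np.r_[O+x*EX+y*EY,z]
E
python3 - <<'E'
from h import *
from workcell import env
s=env.sense();print(rk(s["tcp_pos"]))
print(delta(s,wd(-.116,-.130,.15),goal(3)),delta(s,wd(-.116,-.130,.06),goal(3)))
E
```

```text
[-0.13763076  0.01326952]
(array([ 0.1007, -0.1433,  0.0215]), array([ 0.05, -0.01, -0.02])) (array([ 0.1907, -0.1434,  0.0215]), array([ 0.05, -0.01, -0.02]))
```

Emit:
apply_moves(
  delta_pos=[
    [0,-0.05,0.01],
    [0,-0.1,0.02],
    [0.03,-0.143,0.021],
    [0.08,-0.143,0.021],
    [0.12,-0.143,0.021],
  ],
  turn=[
    [0,0,0],
    [0,0,0],
    [0,0,0],
    [0,0,0],
    [0,0,0],
  ],
  fingers=[0,0,0,0,0],
)

```text
clock: 2.7
tcp_pos: [0.4787, -0.1392, 0.1293]
tool_rot: [135.5, 90.0, 138.4]
force: [-0.3, -0.6, -0.3]
grip_width: -0.0001
```

```bash
python3 - <<'E'
from h import *
from workcell import env
c=env.capture("wrist");pickle.dump(c,open("pics/w2.pkl","wb"));cv2.imwrite("pics/w2.png",c["image"][:,:,::-1])
c=env.capture("top");a=c["image"][:,:,::-1][120:225,230:430];cv2.imwrite("pics/t2.png",cv2.resize(a,None,fx=4,fy=4))
s=env.sense();print(rk(s["tcp_pos"]),s["tcp_pos"],s["force"]);print(delta(s,wd(-.116,-.130,.06),goal(3)))
E
```

```text
[-0.12006401 -0.12851609] [ 0.47522655 -0.13742363  0.12690187] [-1.31878209 -0.0686979  -0.77934068]
(array([ 0.0669, -0.0018,  0.0047]), array([ 0.01, -0.51, -0.24]))
```

View pics/w2.png

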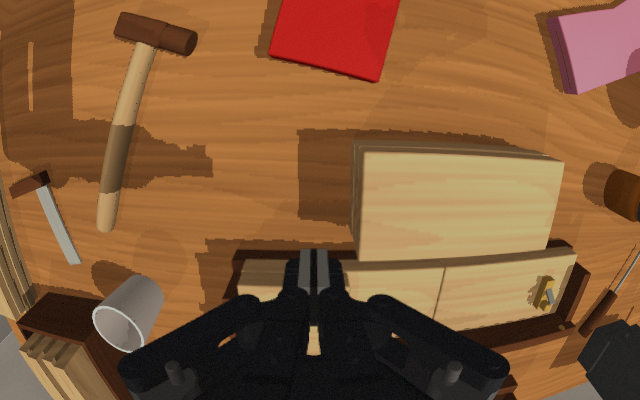

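Emit:
apply_moves(
  delta_pos=[
    [0.03,0,0],
    [0.055,0,0],
    [0.07,0,0],
    [0.07,0,0],
    [0.07,0,0],
  ],
  turn=[
    [0,0,0],
    [0,0,0],
    [0,0,0],
    [0,0,0],
    [0,0,0],
  ],
  fingers=[0,0,0,0,0],
)

```text
clock: 3.42
tcp_pos: [0.4804, -0.1395, 0.0623]
tool_rot: [-23.8, 89.8, -20.7]
force: [0.4, 0.1, -0.3]
grip_width: -0.0002
```

```bash
python3 - <<'E'
from h import *
from workcell import env
c=env.capture("wrist");pickle.dump(c,open("pics/w3.pkl","wb"));a=c["image"][:,:,::-1][110:310,220:520];cv2.imwrite("pics/w3.png",cv2.resize(a,(780,520),interpolation=cv2.INTER_CUBIC))
c=env.capture("side");a=c["image"][:,:,::-1][120:260,230:430];cv2.imwrite("pics/s3.png",cv2.resize(a,None,fx=4,fy=4,interpolation=cv2.INTER_CUBIC))
s=env.sense();print(rk(s["tcp_pos"]),s["tcp_pos"],s["force"]);print(delta(s,wd(-.116,-.130,.06),goal(3)))
E
```

```text
[-0.11528254 -0.13099697] [ 0.48013131 -0.13965086  0.06218591] [ 0.20594794 -0.17167496  0.72390345]
(array([ 0.0022,  0.001 , -0.0007]), array([-0.  ,  0.14,  0.06]))
```

View pics/w3.png

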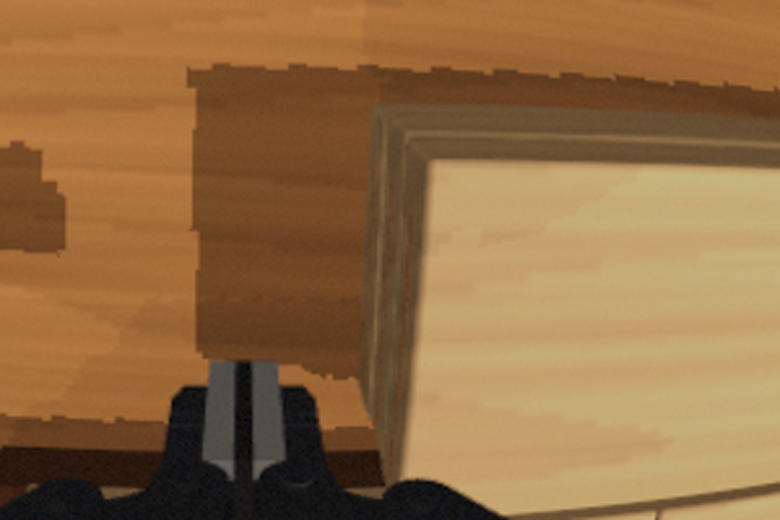

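View pics/s3.png

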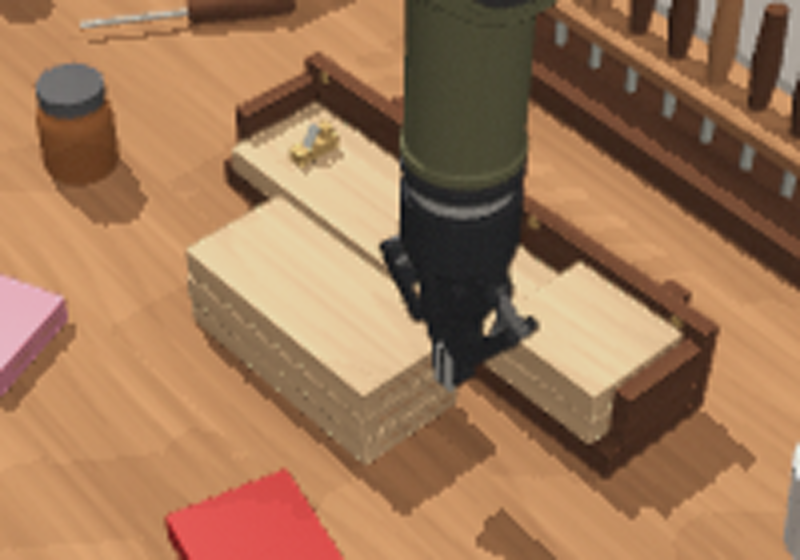

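Emit:
apply_moves(
  delta_pos=[
    [0.003,0.006,0],
    [0.003,0.01,0],
    [0.003,0.014,0],
    [0.003,0.016,0],
    [0.003,0.018,0],
  ],
  turn=[
    [0,0,0],
    [0,0,0],
    [0,0,0],
    [0,0,0],
    [0,0,0],
  ],
  fingers=[0,0,0,0,0],
)

```text
clock: 4.15
tcp_pos: [0.478, -0.1213, 0.0578]
tool_rot: [-87.5, 90.0, -84.5]
force: [-0.0, -0.6, 0.6]
grip_width: 0.0003
```

```bash
python3 - <<'E'
from h import *
from workcell import env
c=env.capture("wrist");pickle.dump(c,open("pics/w4.pkl","wb"));a=c["image"][:,:,::-1][110:310,220:520];cv2.imwrite("pics/w4.png",cv2.resize(a,(780,520),interpolation=cv2.INTER_CUBIC))
s=env.sense();print(rk(s["tcp_pos"]),s["tcp_pos"],s["force"])
E
```

```text
[-0.11649696 -0.11240233] [ 0.47794538 -0.12114526  0.05780114] [0.67382517 0.61773335 0.32595807]
```

View pics/w4.png

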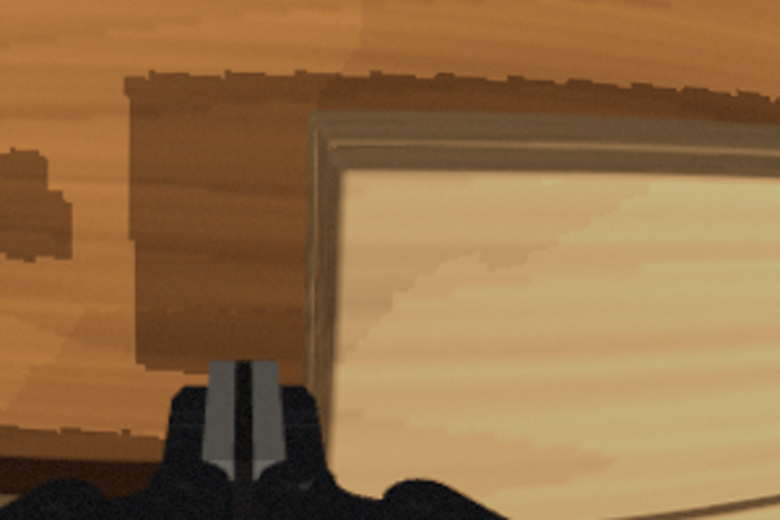

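Emit:
apply_moves(
  delta_pos=[
    [0,0.001,0],
    [0,0.002,0],
    [0,0.003,0],
    [0,0.004,0],
    [0,0.005,0],
  ],
  turn=[
    [0,0,0],
    [0,0,0],
    [0,0,0],
    [0,0,0],
    [0,0,0],
  ],
  fingers=[0,0,0,0,0],
)

```text
clock: 4.82
tcp_pos: [0.4777, -0.1164, 0.0578]
tool_rot: [-23.0, 90.0, -20.1]
force: [-0.3, -0.5, 0.3]
grip_width: -0.0002
```

Emit:
apply_moves(
  delta_pos=[
    [0,0.001,0],
    [0,0.002,0],
    [0,0.003,0],
    [0,0.004,0],
    [0,0.005,0],
  ],
  turn=[
    [0,0,0],
    [0,0,0],
    [0,0,0],
    [0,0,0],
    [0,0,0],
  ],
  fingers=[0,0,0,0,0],
)

```text
clock: 5.45
tcp_pos: [0.4775, -0.1114, 0.0578]
tool_rot: [-19.0, 90.0, -16.0]
force: [0.5, 0.5, 0.7]
grip_width: 0.0001
```

```bash
python3 - <<'E'
from h import *
from workcell import env
c=env.capture("wrist");pickle.dump(c,open("pics/w5.pkl","wb"));a=c["image"][:,:,::-1][110:310,220:520];cv2.imwrite("pics/w5.png",cv2.resize(a,(780,520),interpolation=cv2.INTER_CUBIC))
s=env.sense();print(rk(s["tcp_pos"]),s["tcp_pos"],s["force"])
E
```

```text
[-0.11649262 -0.10258011] [ 0.47743565 -0.11133628  0.05781038] [0.59033098 0.86767391 0.0964098 ]
```

View pics/w5.png

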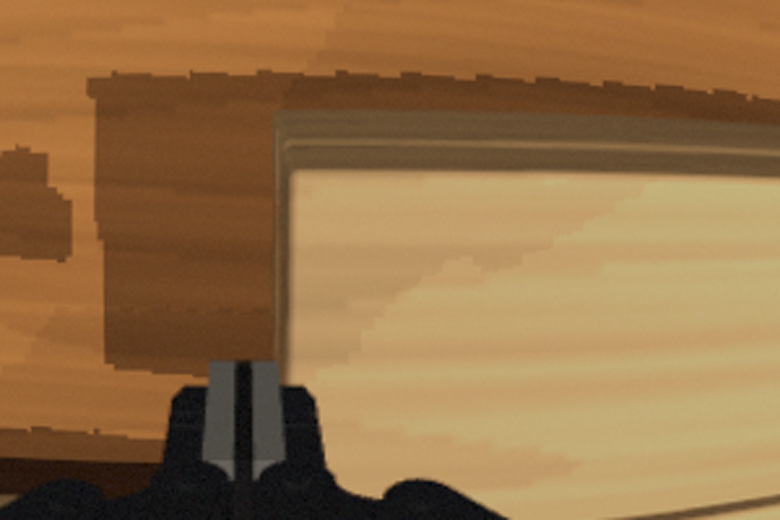

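Emit:
apply_moves(
  delta_pos=[
    [0,0.001,0],
    [0,0.002,0],
    [0,0.003,0],
    [0,0.004,0],
    [0,0.005,0],
  ],
  turn=[
    [0,0,0],
    [0,0,0],
    [0,0,0],
    [0,0,0],
    [0,0,0],
  ],
  fingers=[0,0,0,0,0],
)

```text
clock: 6.12
tcp_pos: [0.4772, -0.1065, 0.0578]
tool_rot: [-139.1, 90.0, -136.1]
force: [0.4, -0.4, -0.0]
grip_width: 0.0
```

```bash
python3 - <<'E'
from h import *
from workcell import env
c=env.capture("wrist");pickle.dump(c,open("pics/w6.pkl","wb"));a=c["image"][:,:,::-1][110:310,220:520];cv2.imwrite("pics/w6.png",cv2.resize(a,(780,520),interpolation=cv2.INTER_CUBIC))
s=env.sense();print(rk(s["tcp_pos"]),s["tcp_pos"],s["force"])
E
```

```text
[-0.11648187 -0.09755883] [ 0.4771836  -0.10632132  0.05781507] [-0.17773046 -0.57898862  0.19818433]
```

View pics/w6.png

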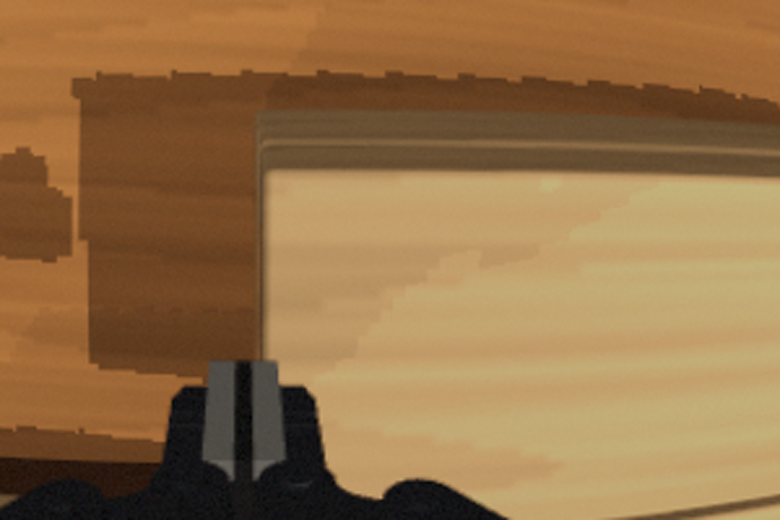

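Emit:
apply_moves(
  delta_pos=[
    [0,0.001,0],
    [0,0.002,0],
    [0,0.003,0],
    [0,0.004,0],
    [0,0.004,0],
  ],
  turn=[
    [0,0,0],
    [0,0,0],
    [0,0,0],
    [0,0,0],
    [0,0,0],
  ],
  fingers=[0,0,0,0,0],
)

```text
clock: 6.8
tcp_pos: [0.477, -0.1024, 0.0578]
tool_rot: [158.8, 90.0, 161.8]
force: [0.4, 0.7, 0.6]
grip_width: 0.0004
```

```bash
python3 - <<'E'
from h import *
from workcell import env
c=env.capture("wrist");pickle.dump(c,open("pics/w7.pkl","wb"));a=c["image"][:,:,::-1][110:310,220:520];cv2.imwrite("pics/w7.png",cv2.resize(a,(780,520),interpolation=cv2.INTER_CUBIC))
s=env.sense();print(rk(s["tcp_pos"]),s["tcp_pos"],s["force"])
E
```

```text
[-0.11647591 -0.0936935 ] [ 0.47698725 -0.10246097  0.05779864] [ 0.06036516 -0.22768399  0.62221372]
```

View pics/w7.png

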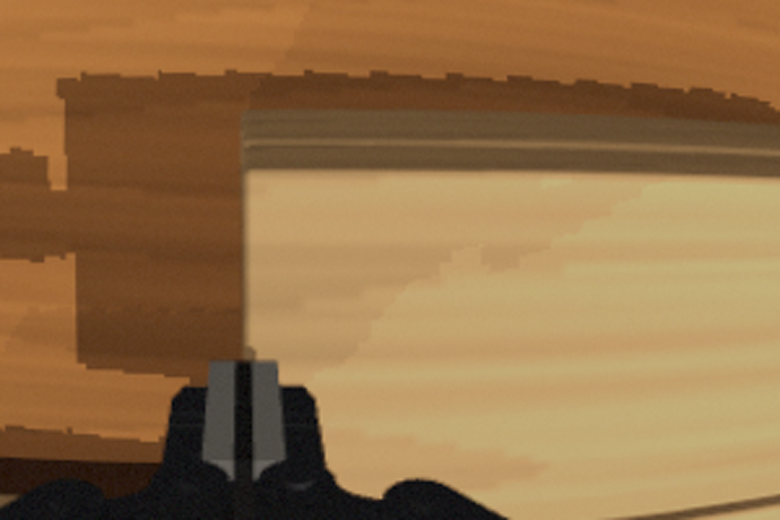

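```bash
python3 - <<'E'
from h import *
from workcell import env
c=pickle.load(open("pics/w7.pkl","rb"))
s=env.sense();t=s["tcp_pos"]
z=lambda p:((p[0]-220)*2.6,(p[1]-110)*2.6)
print("tcp",z(proj(c,t,True)),"tcp+17mm",z(proj(c,t+[0,0,.017],True)),z(proj(c,t+[0,0,.05],True)))
e=np.array([.4773,-.1022,.075]);print("billet end mid",z(proj(c,e,True)), "nearR", z(proj(c,[.4316,-.104,.075],True)))
print("pix near corner ->",fish(c,245/2.6+220,170/2.6+110,.075))
c=env.capture("side");a=c["image"][:,:,::-1][150:260,250:400];cv2.imwrite("pics/s7.png",cv2.resize(a,None,fx=5,fy=5,interpolation=cv2.INTER_CUBIC))
c=env.capture("top");a=c["image"][:,:,::-1][140:240,260:400];cv2.imwrite("pics/t7.png",cv2.resize(a,None,fx=5,fy=5,interpolation=cv2.INTER_CUBIC))
E
```

```text
tcp (np.float64(246.37887148162298), np.float64(340.5841665767032)) tcp+17mm (np.float64(246.72552061790734), np.float64(376.02751065249396)) (np.float64(247.582049736783), np.float64(465.3774385713289))
billet end mid (np.float64(247.87091846031302), np.float64(377.80858161730396)) nearR (np.float64(251.34146288386154), np.float64(169.18862704132576))
pix near corner -> [ 0.43182558 -0.10521517  0.075     ]
```

View pics/s7.png

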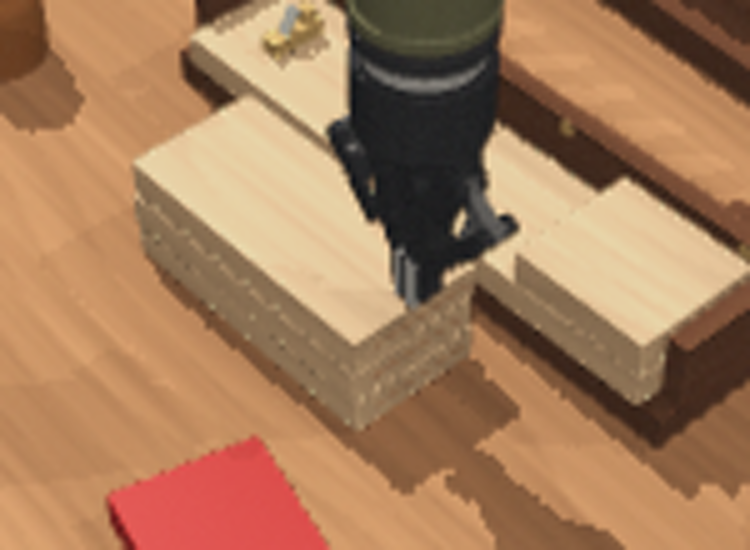

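View pics/t7.png

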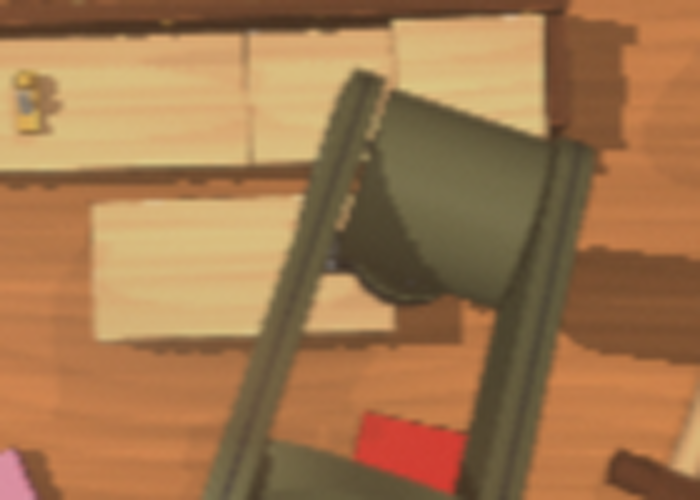

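```bash
python3 - <<'E'
from h import *
from workcell import env
s=env.sense();t=s["tcp_pos"];print(t,s["joint_pos"],s["force"])
c=pickle.load(open("pics/side0.pkl","rb"))
z=lambda p:((p[0]-250)*5,(p[1]-150)*5)
for dz in (0,.01,.02,.03,.04): print(dz,z(proj(c,t+[0,0,dz])))
c=pickle.load(open("pics/w7.pkl","rb"));z=lambda p:((p[0]-220)*2.6,(p[1]-110)*2.6)
for dz in (0,.01,.02,.03,.04): print(dz,z(proj(c,t+[-.011,0,dz],True)),z(proj(c,t+[-.0,0,dz],True)))
E
```

```text
[ 0.47702278 -0.10254335  0.05782998] [-1.70912831e+01  2.05532502e+01  1.07773363e+02 -3.73493146e-03
  5.16700041e+01 -1.10058703e+02] [-0.97240495  0.46047553  0.42686472]
0 (np.float64(415.58848002819815), np.float64(320.8918190058685))
0.01 (np.float64(415.9311635155814), np.float64(308.6310949058836))
0.02 (np.float64(416.2780269948729), np.float64(296.22081668551846))
0.03 (np.float64(416.6291474155713), np.float64(283.65823120197064))
0.04 (np.float64(416.9846036275891), np.float64(270.94051731837067))
0 (np.float64(248.597428291368), np.float64(297.58879240012334)) (np.float64(246.0178799702032), np.float64(340.7640452839083))
0.01 (np.float64(248.92125930298934), np.float64(316.0477454021363)) (np.float64(246.19686101060557), np.float64(360.90332370251866))
0.02 (np.float64(249.27855336915482), np.float64(336.5351123945626)) (np.float64(246.39306750653975), np.float64(383.13009153253665))
0.03 (np.float64(249.67420586325147), np.float64(359.37320528285704)) (np.float64(246.60874148603068), np.float64(407.74688489182796))
0.04 (np.float64(250.11394661261878), np.float64(384.9473026960396)) (np.float64(246.84642772698334), np.float64(435.1067616219436))
```

Emit:
apply_moves(
  delta_pos=[
    [0,-0.012,0],
    [0,-0.025,0],
    [0.014,-0.025,0],
    [0.027,-0.025,0],
    [0.027,-0.025,0],
  ],
  turn=[
    [0,0,0],
    [0,0,0],
    [0,0,0],
    [0,0,0],
    [0,0,0],
  ],
  fingers=[0,0,0,0,0],
)

```text
clock: 7.58
tcp_pos: [0.4766, -0.1268, 0.0291]
tool_rot: [155.9, 89.8, 158.8]
force: [0.6, -0.0, -0.2]
grip_width: 0.0004
```

```bash
python3 - <<'E'
from h import *
from workcell import env
s=env.sense();t=s["tcp_pos"];print(t,rk(t),s["force"])
c=env.capture("wrist");pickle.dump(c,open("pics/w8.pkl","wb"));a=c["image"][:,:,::-1][110:310,220:520];cv2.imwrite("pics/w8.png",cv2.resize(a,(780,520),interpolation=cv2.INTER_CUBIC))
c=env.capture("side");a=c["image"][:,:,::-1][150:260,250:400];cv2.imwrite("pics/s8.png",cv2.resize(a,None,fx=5,fy=5,interpolation=cv2.INTER_CUBIC))
E
```

```text
[ 0.47656103 -0.12680279  0.02905578] [-0.11817551 -0.11797965] [ 0.56901426 -0.00690059 -0.24265502]
```

View pics/s8.png

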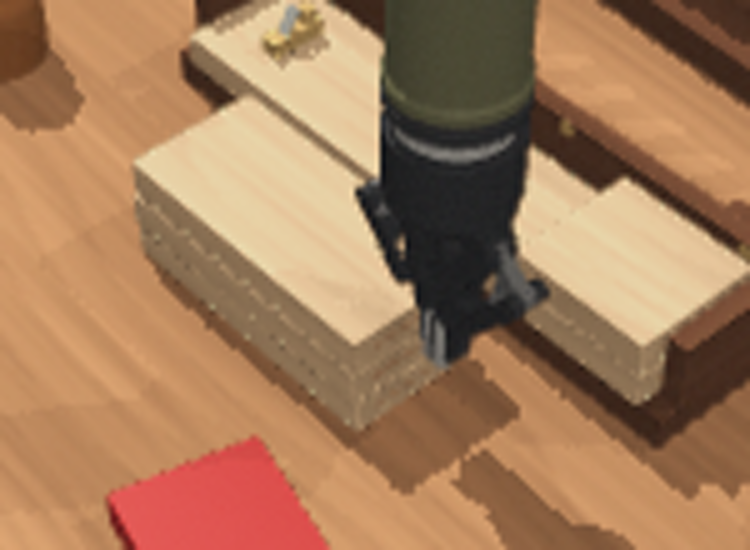

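View pics/w8.png

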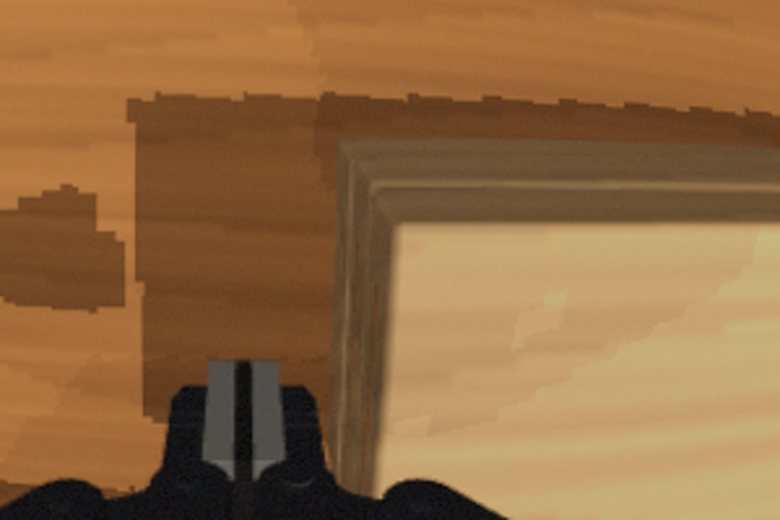

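```bash
python3 - <<'E'
from h import *
from workcell import env
t=np.array([.4766,-.1268,.029])
c=pickle.load(open("pics/side0.pkl","rb"))
z=lambda p:[round(float(v),1) for v in((p[0]-250)*5,(p[1]-150)*5)]
for dz in (0,.01,.02,.03,.04): print(dz,"nearface L/mid/R",z(proj(c,t+[-.011,.008,dz])),z(proj(c,t+[-.011,0,dz])),z(proj(c,t+[-.011,-.008,dz])),"far R",z(proj(c,t+[.011,-.008,dz])))
E
```

```text
0 nearface L/mid/R [417.5, 381.6] [426.6, 390.0] [435.8, 398.4] far R [465.7, 379.9]
0.01 nearface L/mid/R [417.8, 369.8] [427.0, 378.1] [436.3, 386.6] far R [466.4, 368.1]
0.02 nearface L/mid/R [418.2, 357.8] [427.5, 366.2] [436.8, 374.6] far R [467.0, 356.1]
0.03 nearface L/mid/R [418.6, 345.7] [427.9, 354.1] [437.3, 362.5] far R [467.7, 344.0]
0.04 nearface L/mid/R [418.9, 333.4] [428.3, 341.8] [437.7, 350.3] far R [468.3, 331.7]
```

```bash
python3 - <<'E'
import cv2
from workcell import env
a=cv2.imread("pics/s8.png");cv2.imwrite("pics/s8z.png",cv2.resize(a[180:450,300:600],None,fx=2.5,fy=2,interpolation=cv2.INTER_CUBIC))
E
```

```text
(no output)
```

View pics/s8z.png

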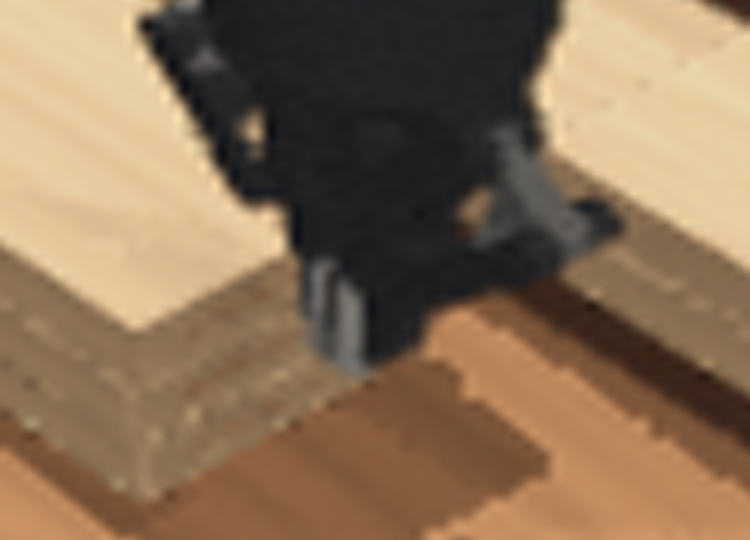

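Emit:
apply_moves(
  delta_pos=[
    [-0.006,0.004,0.002],
    [-0.006,0.008,0.002],
    [-0.006,0.01,0.002],
    [-0.006,0.012,0.002],
    [-0.006,0.013,0.002],
  ],
  turn=[
    [0,0,0],
    [0,0,0],
    [0,0,0],
    [0,0,0],
    [0,0,0],
  ],
  fingers=[0,0,0,0,0],
)

```text
clock: 8.3
tcp_pos: [0.4801, -0.1149, 0.0371]
tool_rot: [-55.0, 89.9, -52.0]
force: [0.4, -2.4, 0.0]
grip_width: 0.0001
```

Emit:
apply_moves(
  delta_pos=[
    [0,0.001,0],
    [0,0.002,0],
    [0,0.003,0],
    [0,0.004,0],
    [0,0.005,0],
  ],
  turn=[
    [0,0,0],
    [0,0,0],
    [0,0,0],
    [0,0,0],
    [0,0,0],
  ],
  fingers=[0,0,0,0,0],
)

```text
clock: 8.93
tcp_pos: [0.4797, -0.1096, 0.037]
tool_rot: [-39.1, 90.0, -36.2]
force: [0.7, -5.7, 4.0]
grip_width: -0.0
```

```bash
python3 - <<'E'
from h import *
from workcell import env
s=env.sense();t=s["tcp_pos"];print(t,rk(t),s["force"])
c=env.capture("wrist");pickle.dump(c,open("pics/w9.pkl","wb"));a=c["image"][:,:,::-1][110:310,220:520];cv2.imwrite("pics/w9.png",cv2.resize(a,(780,520),interpolation=cv2.INTER_CUBIC))
c=env.capture("side");a=c["image"][:,:,::-1][185:245,310:390];cv2.imwrite("pics/s9.png",cv2.resize(a,None,fx=9,fy=9,interpolation=cv2.INTER_CUBIC))
E
```

```text
[ 0.47969496 -0.10961075  0.0369849 ] [-0.1141461  -0.10097518] [ 0.71637436 -5.74551122  4.03818073]
```

View pics/s9.png

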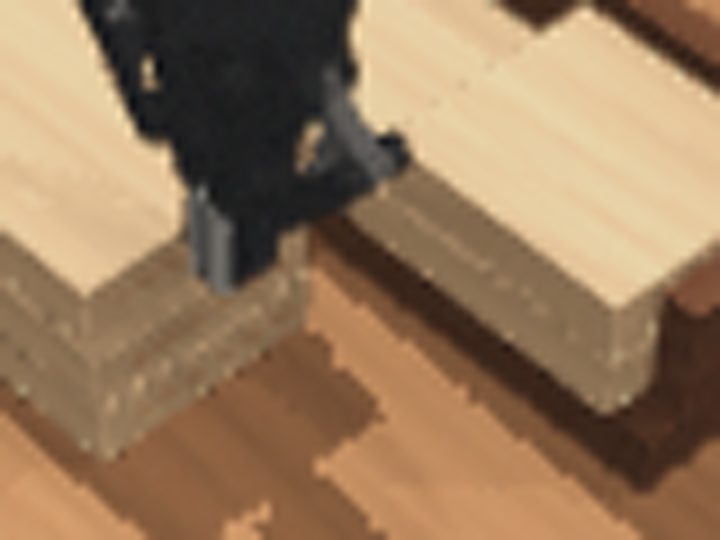

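View pics/w9.png

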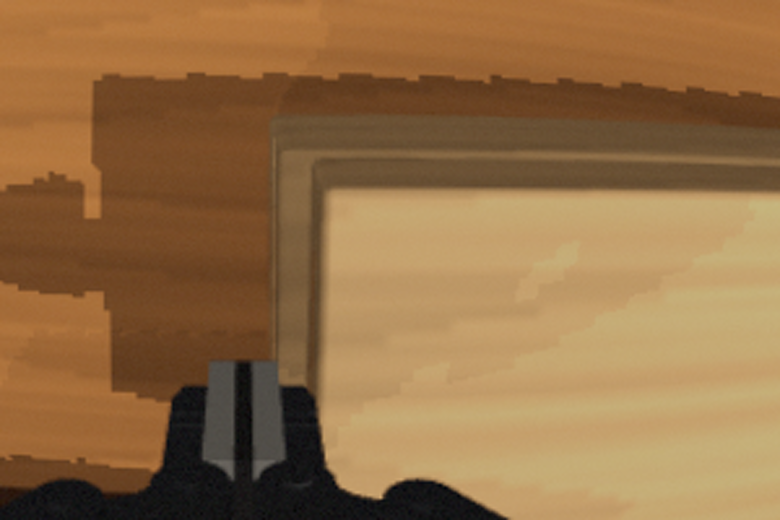

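```bash
python3 - <<'E'
from h import *
for n,u,v in (("w8",395,222),("w9",326,188)):
    c=pickle.load(open(f"pics/{n}.pkl","rb"));p=fish(c,u/2.6+220,v/2.6+110,.075);print(p,rk(p))
for n,u,v in (("w8",373,181),("w9",283,150)):
    c=pickle.load(open(f"pics/{n}.pkl","rb"));p=fish(c,u/2.6+220,v/2.6+110,.05);print("mid",p,rk(p))
E
```

```text
[ 0.43152874 -0.10541739  0.075     ] [-0.16202685 -0.09426675]
[ 0.43156562 -0.0989721   0.075     ] [-0.16165271 -0.08783222]
mid [ 0.43136828 -0.10511478  0.05      ] [-0.16217126 -0.09395616]
mid [ 0.43115653 -0.10506915  0.05      ] [-0.16238033 -0.09389951]
```

Emit:
apply_moves(
  delta_pos=[
    [0,-0.02,0],
    [-0.04,-0.02,-0.01],
    [-0.09,-0.02,-0.02],
    [-0.11,-0.02,-0.04],
    [-0.11,0.03,-0.06],
  ],
  turn=[
    [0,0,0],
    [0,0,0],
    [0,0,0],
    [0,0,0],
    [0,0,0],
  ],
  fingers=[0,0.03,0.06,0.06,0.06],
)

```text
clock: 9.65
tcp_pos: [0.4192, -0.0832, 0.1482]
tool_rot: [1.4, 89.8, 4.1]
force: [0.9, 2.2, -0.6]
grip_width: 0.06
```

```bash
python3 - <<'E'
from h import *
from workcell import env
s=env.sense();print(rk(s["tcp_pos"]),s["tcp_pos"],s["force"],s["grip_width"]);print(delta(s,wd(-.185,.012,.12),goal(3)))
E
```

```text
[-0.17322781 -0.07147849] [ 0.41915049 -0.08324657  0.14817235] [ 0.86066318  2.23734647 -0.5814761 ] 0.05998643151594098
(array([ 0.0281,  0.0834, -0.0123]), array([-0.3 ,  0.21, -0.  ]))
```

Emit:
apply_moves(
  delta_pos=[
    [0,0.025,-0.01],
    [0,0.055,-0.012],
    [0.01,0.08,-0.012],
    [0.03,0.08,-0.012],
    [0.05,0.08,-0.012],
  ],
  turn=[
    [0,0,0],
    [0,0,0],
    [0,0,0],
    [0,0,0],
    [0,0,0],
  ],
  fingers=[0.06,0.06,0.06,0.06,0.06],
)

```text
clock: 10.28
tcp_pos: [0.4, -0.0015, 0.0958]
tool_rot: [138.8, 89.8, 141.9]
force: [-0.2, -1.0, -1.4]
grip_width: 0.0601
```

```bash
python3 - <<'E'
from h import *
from workcell import env
c=env.capture("wrist");pickle.dump(c,open("pics/w10.pkl","wb"));a=c["image"][:,:,::-1];cv2.imwrite("pics/w10.png",a)
s=env.sense();print(rk(s["tcp_pos"]),s["tcp_pos"],s["force"],s["grip_width"]);print(delta(s,wd(-.185,.012,.04),goal(3)))
E
```

```text
[-0.19004162  0.01117427] [ 0.39803401 -0.00158706  0.09368276] [-1.74789325 -0.30669076 -0.57461591] 0.060315546048160924
(array([0.0536, 0.0007, 0.0054]), array([-0.01, -0.41, -0.16]))
```

View pics/w10.png

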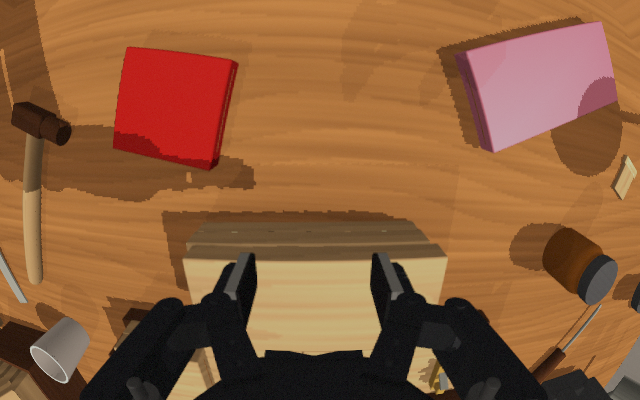

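```bash
python3 - <<'E'
from h import *
c=pickle.load(open("pics/w10.pkl","rb"));t=np.array([.398,-.0016,.0937])
for n,zz in (("open .06",254),):
  for w in (.011,.008):
    for dz in (.015,.02,.025,.03,.035,.04): print(w,dz,[round(float(v),1) for v in proj(c,t+[-w,-.031,dz],True)])
c=pickle.load(open("pics/w8.pkl","rb"));t=np.array([.4766,-.1268,.029])
print("closed, seen row 249")
for w in (.011,.008):
    for dz in (.015,.02,.025,.03,.035,.04): print(w,dz,[round(float(v),1) for v in proj(c,t+[-w,0,dz],True)])
E
```

```text
0.011 0.015 [260.3, 227.5]
0.011 0.02 [258.8, 231.3]
0.011 0.025 [257.3, 235.2]
0.011 0.03 [255.7, 239.4]
0.011 0.035 [254.1, 243.9]
0.011 0.04 [252.3, 248.5]
0.008 0.015 [260.3, 232.4]
0.008 0.02 [258.9, 236.3]
0.008 0.025 [257.4, 240.4]
0.008 0.03 [255.9, 244.6]
0.008 0.035 [254.2, 249.2]
0.008 0.04 [252.5, 254.0]
closed, seen row 249
0.011 0.015 [316.0, 235.2]
0.011 0.02 [316.1, 239.2]
0.011 0.025 [316.2, 243.4]
0.011 0.03 [316.3, 247.9]
0.011 0.035 [316.4, 252.6]
0.011 0.04 [316.6, 257.7]
0.008 0.015 [315.7, 240.1]
0.008 0.02 [315.8, 244.2]
0.008 0.025 [315.9, 248.6]
0.008 0.03 [316.0, 253.1]
0.008 0.035 [316.1, 258.0]
0.008 0.04 [316.2, 263.1]
```

Emit:
apply_moves(
  delta_pos=[
    [0.02,0,0.001],
    [0.04,0,0.003],
    [0.06,0,0.005],
    [0.065,0,0.005],
    [0.065,0,0.005],
  ],
  turn=[
    [0,0,0],
    [0,0,0],
    [0,0,0],
    [0,0,0],
    [0,0,0],
  ],
  fingers=[0.06,0.06,0.06,0.06,0.06],
)

```text
clock: 10.95
tcp_pos: [0.4059, -0.0027, 0.0317]
tool_rot: [158.1, 89.9, 161.0]
force: [0.3, -0.8, 0.4]
grip_width: 0.06
```

```bash
python3 - <<'E'
from h import *
from workcell import env
s=env.sense();print(rk(s["tcp_pos"]),s["tcp_pos"],s["force"],s["grip_width"])
c=env.capture("wrist");pickle.dump(c,open("pics/w11.pkl","wb"));a=c["image"][:,:,::-1];cv2.imwrite("pics/w11.png",a)
c=env.capture("side");a=c["image"][:,:,::-1][150:250,240:390];cv2.imwrite("pics/s11.png",cv2.resize(a,None,fx=5,fy=5,interpolation=cv2.INTER_CUBIC))
E
```

```text
[-0.1822157   0.00968987] [ 0.40592689 -0.00265984  0.03165939] [ 0.25020175 -0.79136583  0.36881911] 0.059999231614392114
```

View pics/s11.png

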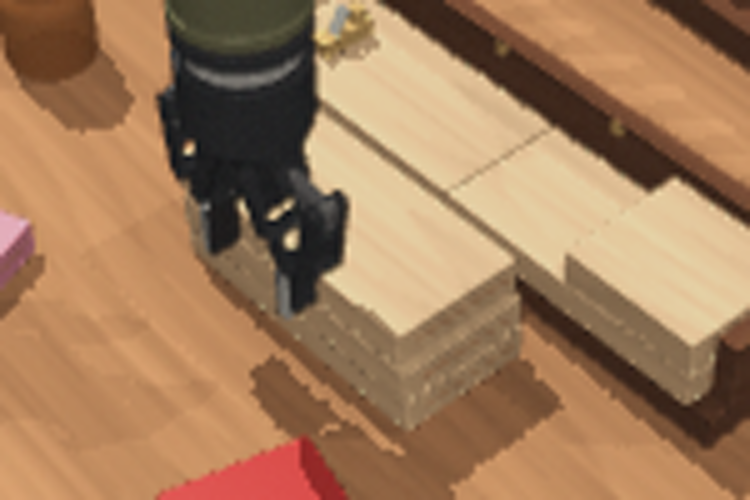

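View pics/w11.png

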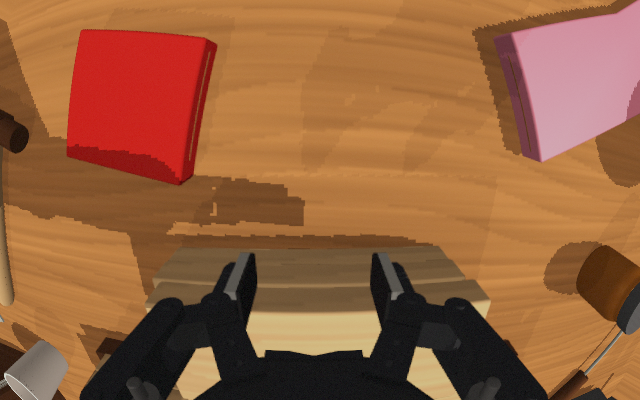

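```bash
python3 - <<'E'
from h import *
c=pickle.load(open("pics/side0.pkl","rb"));K=c["intrinsics"];R=c["R"];o=-R.T@c["t"]
for u,v in ((278,318),(292,317),(208,252),(222,250)):
  u=u/5+240;v=v/5+150
  w=R.T@np.array([(u-K[0,2])/K[0,0],(v-K[1,2])/K[1,1],1])
  for X in (.395,.398): print(u,v,X,(o+w*(X-o[0])/w[0]).round(4))
E
```

```text
295.6 213.6 0.395 [ 0.395  -0.0369  0.0602]
295.6 213.6 0.398 [ 0.398  -0.0324  0.0545]
298.4 213.4 0.395 [ 0.395  -0.0509  0.0727]
298.4 213.4 0.398 [ 0.398  -0.0465  0.067 ]
281.6 200.4 0.395 [0.395  0.0317 0.0589]
281.6 200.4 0.398 [0.398  0.0367 0.0531]
284.4 200.0 0.395 [0.395  0.0161 0.0727]
284.4 200.0 0.398 [0.398 0.021 0.067]
```

Emit:
apply_moves(
  delta_pos=[
    [-0.002,0,0.005],
    [-0.002,0,0.01],
    [-0.002,0,0.015],
    [-0.002,0,0.02],
    [-0.002,0,0.025],
  ],
  turn=[
    [0,0,0],
    [0,0,0],
    [0,0,0],
    [0,0,0],
    [0,0,0],
  ],
  fingers=[0.06,0.06,0.06,0.06,0.06],
)

```text
clock: 11.68
tcp_pos: [0.4307, -0.0016, 0.0337]
tool_rot: [173.9, 89.9, 176.9]
force: [-5.5, -0.3, 4.0]
grip_width: 0.0604
```

```bash
python3 - <<'E'
from h import *
from workcell import env
s=env.sense();print(rk(s["tcp_pos"]),s["tcp_pos"],s["force"],s["grip_width"])
print(delta(s,wd(-.062,.0095,.034),goal(3)))
c=env.capture("wrist");pickle.dump(c,open("pics/w12.pkl","wb"));a=c["image"][:,:,::-1];cv2.imwrite("pics/w12.png",a)
E
```

```text
[-0.15740077  0.00944664] [ 0.43072055 -0.00160403  0.03367646] [-5.48109764 -0.30426457  3.97535437] 0.06040675158249391
(array([-0.0005,  0.0001,  0.0954]), array([-0.03, -0.13, -0.01]))
```

View pics/w12.png

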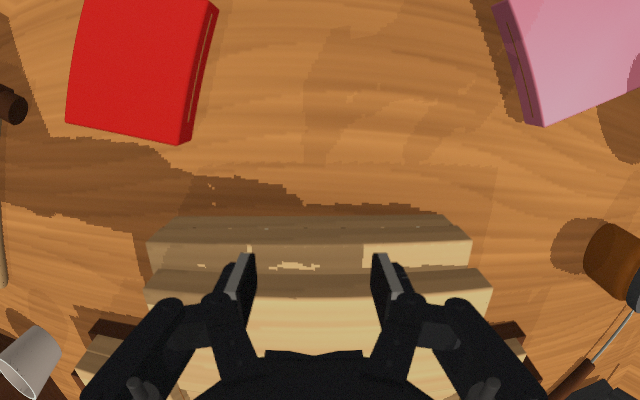

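Emit:
apply_moves(
  delta_pos=[
    [-0.003,0,0.001],
    [-0.004,0,0.004],
    [-0.004,0,0.008],
    [-0.004,0,0.012],
    [-0.004,0,0.016],
  ],
  turn=[
    [0,0,0],
    [0,0,0],
    [0,0,0],
    [0,0,0],
    [0,0,0],
  ],
  fingers=[0.06,0.06,0.06,0.06,0.06],
)

```text
clock: 12.35
tcp_pos: [0.4407, -0.001, 0.0367]
tool_rot: [178.3, 89.2, -178.7]
force: [-15.9, -3.7, 5.7]
grip_width: 0.0602
```

```bash
python3 - <<'E'
from h import *
from workcell import env
s=env.sense();print(rk(s["tcp_pos"]),s["tcp_pos"],s["force"],s["grip_width"])
c=env.capture("wrist");pickle.dump(c,open("pics/w13.pkl","wb"));a=c["image"][:,:,::-1];cv2.imwrite("pics/w13.png",a)
c=env.capture("side");a=c["image"][:,:,::-1][150:250,240:390];cv2.imwrite("pics/s13.png",cv2.resize(a,None,fx=5,fy=5,interpolation=cv2.INTER_CUBIC))
E
```

```text
[-0.14739493  0.00954113] [ 0.44070772 -0.000986    0.03667211] [-15.85030075  -3.74301441   5.67239398] 0.0601849642286102
```

View pics/s13.png

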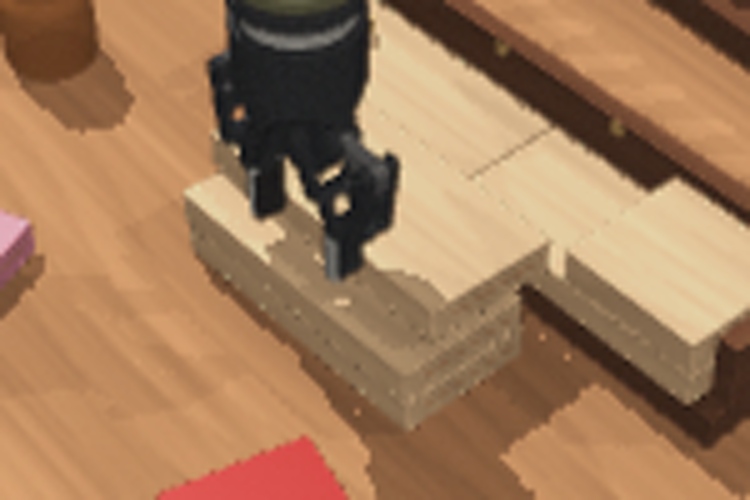

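View pics/w13.png

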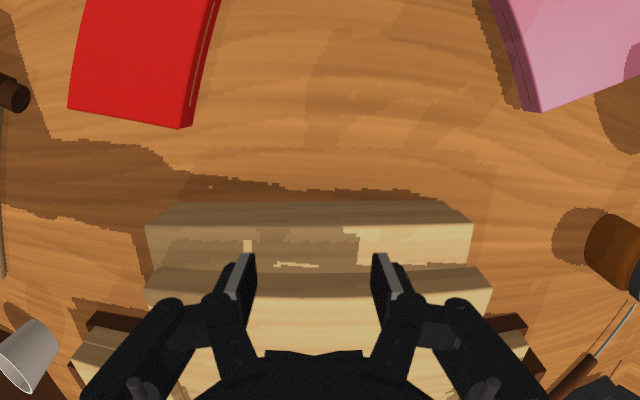

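```bash
python3 - <<'E'
from h import *
from workcell import env
c=env.capture("top");a=c["image"][:,:,::-1][125:225,240:390];cv2.imwrite("pics/t13.png",cv2.resize(a,None,fx=5,fy=5,interpolation=cv2.INTER_CUBIC))
a=cv2.imread("pics/s13.png");cv2.imwrite("pics/s13z.png",cv2.resize(a[60:380,300:720],None,fx=1.8,fy=1.8))
s=env.sense();print(s["force"],s["tcp_pos"])
E
```

```text
[-12.54783694  -2.77360048   4.1423158 ] [ 0.44063724 -0.00103648  0.03653065]
```

View pics/t13.png

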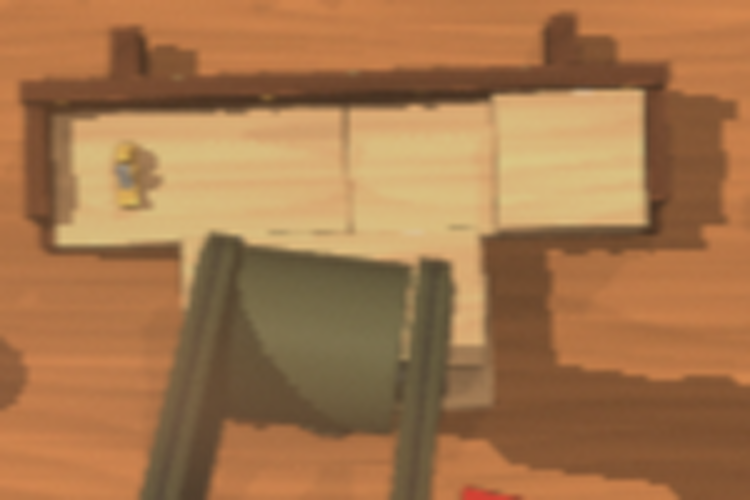

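View pics/s13z.png

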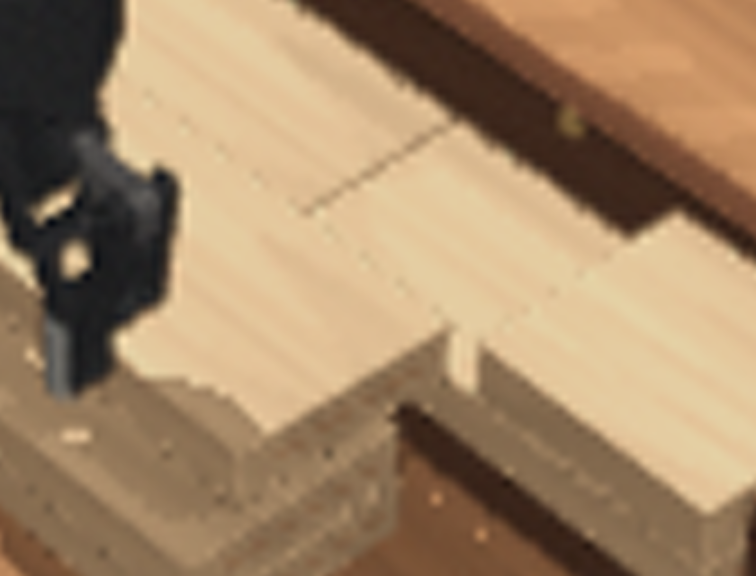

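```bash
python3 - <<'E'
from h import *
c=pickle.load(open("pics/top0.pkl","rb"))
for n,u,v,z in (("top nearR",487,347,.075),("mid nearR",491,406,.05),("top farR",481,236,.075),("top farL",183,240,.075),("course front L",52,246,.05),("joint front",349,234,.05),("halfnearL",495,228,.075)):
    p=ray(c,u/5+240-.4,v/5+125-.4,z);print(n,p.round(4),rk(p).round(4))
c=pickle.load(open("pics/w13.pkl","rb"))
for n,u,v,z in (("top nearL",491,287,.075),("top nearR",144,288,.075),("mid nearL",473,224,.05),("mid nearR",145,225,.05)):
    p=fish(c,u,v,z);print(n,p.round(4),rk(p).round(4))
c=pickle.load(open("pics/w11.pkl","rb"))
for n,u,v,z in (("top nearL",489,301,.075),("top nearR",147,303,.075)):
    p=fish(c,u,v,z);print("w11",n,p.round(4),rk(p).round(4))
E
```

```text
top nearR [ 0.4692 -0.0979  0.075 ] [-0.124  -0.0887]
mid nearR [ 0.431  -0.1027  0.05  ] [-0.1624 -0.0916]
top farR [ 0.5431 -0.0925  0.075 ] [-0.0499 -0.0872]
top farL [0.5361 0.1057 0.075 ] [-0.0465  0.1111]
course front L [0.5332 0.1975 0.05  ] [-0.0446  0.2029]
joint front [ 0.5458 -0.0041  0.05  ] [-0.0426  0.001 ]
halfnearL [ 0.5487 -0.1017  0.075 ] [-0.0448 -0.0967]
top nearL [0.4497 0.1017 0.075 ] [-0.1331  0.1116]
top nearR [ 0.4601 -0.0981  0.075 ] [-0.1332 -0.0884]
mid nearL [0.4204 0.0931 0.05  ] [-0.1627  0.1045]
mid nearR [ 0.4316 -0.1049  0.05  ] [-0.162  -0.0938]
w11 top nearL [0.4211 0.0984 0.075 ] [-0.1618  0.1098]
w11 top nearR [ 0.4315 -0.0969  0.075 ] [-0.1616 -0.0858]
```

Emit:
apply_moves(
  delta_pos=[
    [0,0,-0.006],
    [0,0,-0.012],
    [0.003,0,-0.012],
    [0.003,0,-0.012],
    [0.003,0,-0.009],
  ],
  turn=[
    [0,0,0],
    [0,0,0],
    [0,0,0],
    [0,0,0],
    [0,0,0],
  ],
  fingers=[0.06,0.06,0.06,0.06,0.06],
)

```text
clock: 13.12
tcp_pos: [0.4392, -0.0014, 0.0349]
tool_rot: [-7.0, 90.0, -4.1]
force: [0.3, -0.5, -0.4]
grip_width: 0.0601
```

Emit:
apply_moves(
  delta_pos=[
    [0,0,0.001],
    [0,0,0.002],
    [0,0,0.003],
    [0,0,0.004],
    [0,0,0.005],
  ],
  turn=[
    [0,0,0],
    [0,0,0],
    [0,0,0],
    [0,0,0],
    [0,0,0],
  ],
  fingers=[0.06,0.06,0.06,0.06,0.06],
)

```text
clock: 13.75
tcp_pos: [0.4442, -0.001, 0.0347]
tool_rot: [8.7, 89.9, 11.7]
force: [-1.2, -0.2, -0.7]
grip_width: 0.0601
```

```bash
python3 - <<'E'
from h import *
from workcell import env
s=env.sense();print(rk(s["tcp_pos"]),s["tcp_pos"],s["force"],s["torque"])
c=env.capture("wrist");pickle.dump(c,open("pics/w14.pkl","wb"));a=c["image"][:,:,::-1];cv2.imwrite("pics/w14.png",cv2.resize(a[190:320,120:520],(800,260)))
E
```

```text
[-0.1439137   0.00936442] [ 0.44419344 -0.00098027  0.03473662] [-1.16178776 -0.21185853 -0.72660995] [0.03585314 0.25597952 0.02901874]
```

View pics/w14.png

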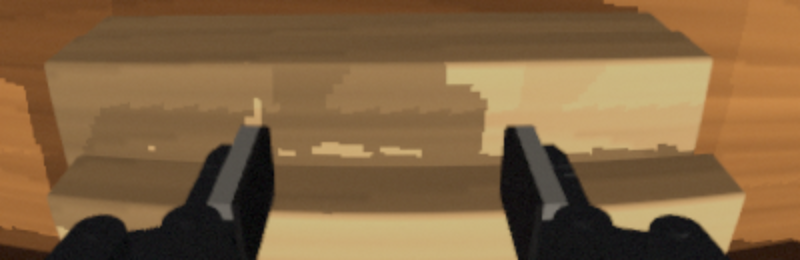

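Emit:
apply_moves(
  delta_pos=[
    [0,0,0.002],
    [0,0,0.004],
    [0,0,0.006],
    [0,0,0.008],
    [0,0,0.01],
  ],
  turn=[
    [0,0,0],
    [0,0,0],
    [0,0,0],
    [0,0,0],
    [0,0,0],
  ],
  fingers=[0.06,0.06,0.06,0.06,0.06],
)

```text
clock: 14.42
tcp_pos: [0.4548, -0.0006, 0.0348]
tool_rot: [-5.1, 89.9, -2.1]
force: [-1.4, -0.8, -0.4]
grip_width: 0.0598
```

```bash
python3 - <<'E'
from h import *
from workcell import env
s=env.sense();print(rk(s["tcp_pos"]),s["tcp_pos"],s["force"],s["torque"])
c=env.capture("wrist");pickle.dump(c,open("pics/w15.pkl","wb"));a=c["image"][:,:,::-1];cv2.imwrite("pics/w15.png",cv2.resize(a[190:320,120:520],(800,260)))
c=env.capture("side");a=c["image"][:,:,::-1][150:250,260:390];cv2.imwrite("pics/s15.png",cv2.resize(a,None,fx=6,fy=6,interpolation=cv2.INTER_CUBIC))
E
```

```text
[-0.13333483  0.00918719] [ 0.45476708 -0.00060361  0.03483452] [-1.40063408 -0.83163561 -0.41182207] [-0.04042067  0.28332723 -0.00605272]
```

View pics/w15.png

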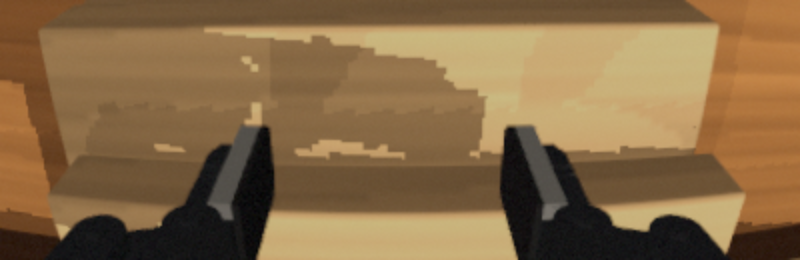

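View pics/s15.png

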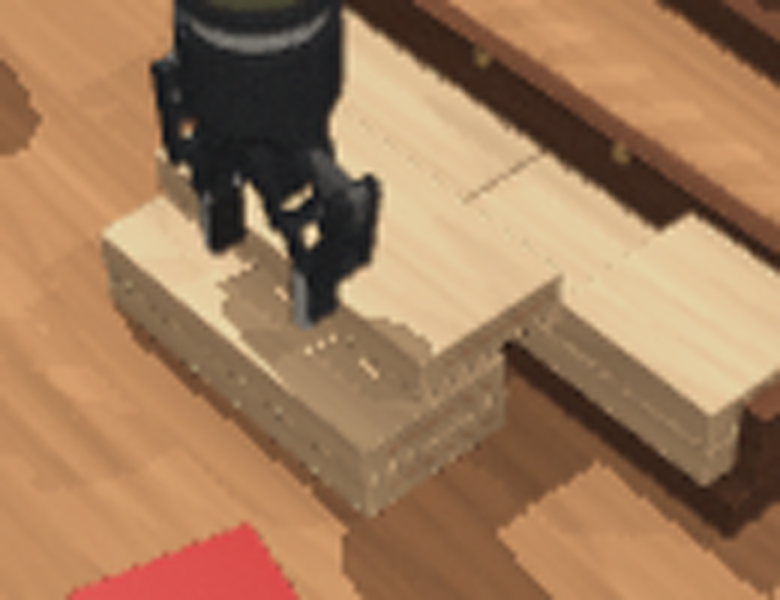

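Emit:
apply_moves(
  delta_pos=[
    [0,0,0.004],
    [0,0,0.009],
    [0,0,0.014],
    [0,0,0.019],
    [0,0,0.024],
  ],
  turn=[
    [0,0,0],
    [0,0,0],
    [0,0,0],
    [0,0,0],
    [0,0,0],
  ],
  fingers=[0.06,0.06,0.06,0.06,0.06],
)

```text
clock: 15.15
tcp_pos: [0.4782, 0.0007, 0.0348]
tool_rot: [-28.0, 90.0, -25.1]
force: [-3.7, -0.1, 1.9]
grip_width: 0.0598
```

Emit:
apply_moves(
  delta_pos=[
    [0,0,0.005],
    [0,0,0.01],
    [0,0,0.015],
    [0,0,0.019],
    [0,0,0.023],
  ],
  turn=[
    [0,0,0],
    [0,0,0],
    [0,0,0],
    [0,0,0],
    [0,0,0],
  ],
  fingers=[0.06,0.06,0.06,0.06,0.06],
)

```text
clock: 15.78
tcp_pos: [0.5008, 0.0018, 0.0348]
tool_rot: [-173.6, 90.0, -170.7]
force: [-4.5, -0.6, 3.3]
grip_width: 0.0598
```

```bash
python3 - <<'E'
from h import *
from workcell import env
s=env.sense();print(rk(s["tcp_pos"]),s["tcp_pos"],s["force"],s["torque"])
c=env.capture("wrist");pickle.dump(c,open("pics/w16.pkl","wb"));a=c["image"][:,:,::-1];cv2.imwrite("pics/w16.png",cv2.resize(a[190:320,120:520],(800,260)))
c=env.capture("side");a=c["image"][:,:,::-1][150:250,260:390];cv2.imwrite("pics/s16.png",cv2.resize(a,None,fx=6,fy=6,interpolation=cv2.INTER_CUBIC))
E
```

```text
[-0.08719509  0.0092189 ] [0.50084192 0.00184283 0.03477907] [-4.46006138 -0.5739472   3.27639133] [-0.08995715  0.64217637 -0.02153959]
```

View pics/w16.png

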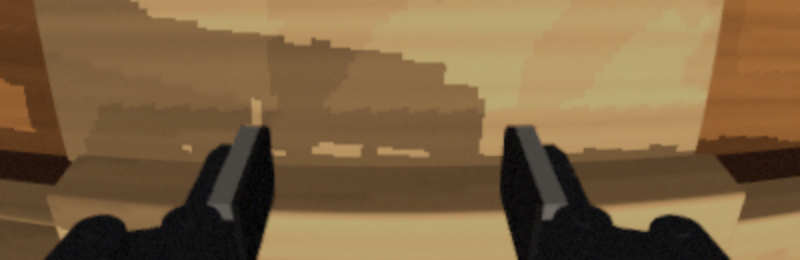

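View pics/s16.png

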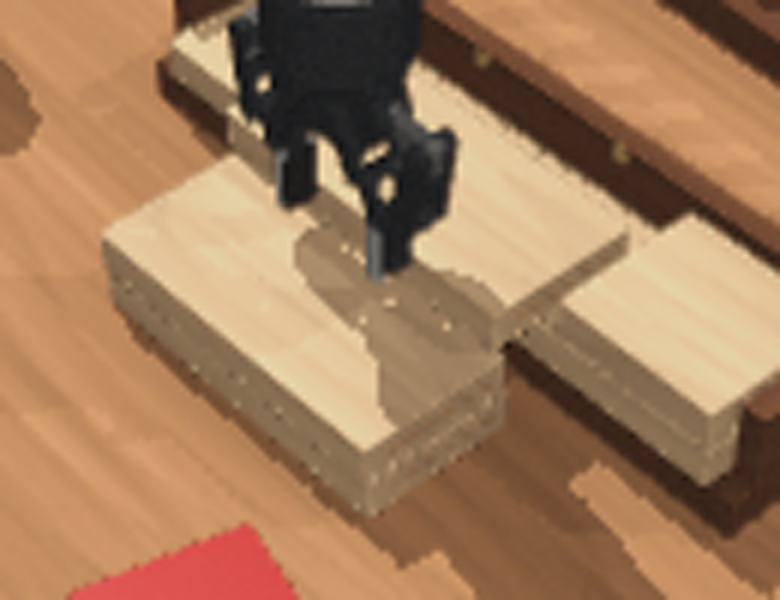

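Emit:
apply_moves(
  delta_pos=[
    [-0.0005,0,-0.003],
    [-0.0015,0,-0.004],
    [-0.0015,0,-0.004],
    [-0.0015,0,-0.001],
    [-0.0015,0,0.002],
  ],
  turn=[
    [0,0,0],
    [0,0,0],
    [0,0,0],
    [0,0,0],
    [0,0,0],
  ],
  fingers=[0.06,0.06,0.06,0.06,0.06],
)

```text
clock: 16.5
tcp_pos: [0.5018, 0.0019, 0.0363]
tool_rot: [179.2, 89.9, -177.8]
force: [-4.8, -0.6, 4.2]
grip_width: 0.0598
```

Emit:
apply_moves(
  delta_pos=[
    [0,0,0.002],
    [0,0,0.004],
    [0,0,0.006],
    [0,0,0.008],
    [0,0,0.01],
  ],
  turn=[
    [0,0,0],
    [0,0,0],
    [0,0,0],
    [0,0,0],
    [0,0,0],
  ],
  fingers=[0.06,0.06,0.06,0.06,0.06],
)

```text
clock: 17.12
tcp_pos: [0.5104, 0.0026, 0.036]
tool_rot: [174.9, 89.8, 177.9]
force: [-4.6, 0.1, 4.5]
grip_width: 0.0601
```

```bash
python3 - <<'E'
from h import *
from workcell import env
s=env.sense();print(rk(s["tcp_pos"]),s["tcp_pos"],s["force"],s["torque"])
c=env.capture("wrist");pickle.dump(c,open("pics/w17.pkl","wb"));a=c["image"][:,:,::-1];cv2.imwrite("pics/w17.png",cv2.resize(a[190:320,120:520],(800,260)))
c=env.capture("side");a=c["image"][:,:,::-1][150:250,260:390];cv2.imwrite("pics/s17.png",cv2.resize(a,None,fx=6,fy=6,interpolation=cv2.INTER_CUBIC))
E
```

```text
[-0.07764454  0.00946489] [0.51036651 0.00258831 0.03603338] [-4.62927207  0.05794058  4.46698614] [-0.01974254  0.75824572  0.02545087]
```

View pics/w17.png

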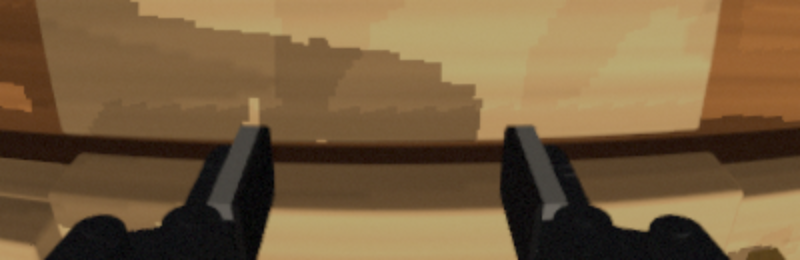

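View pics/s17.png

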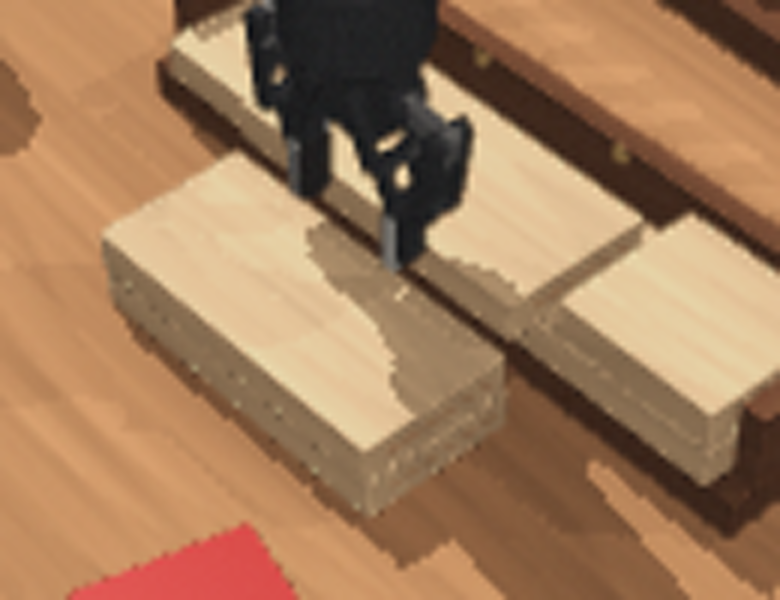

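Emit:
apply_moves(
  delta_pos=[
    [0,0,0.002],
    [0,0,0.004],
    [0,0,0.006],
    [0,0,0.008],
    [0,0,0.01],
  ],
  turn=[
    [0,0,0],
    [0,0,0],
    [0,0,0],
    [0,0,0],
    [0,0,0],
  ],
  fingers=[0.06,0.06,0.06,0.06,0.06],
)

```text
clock: 17.85
tcp_pos: [0.5229, 0.003, 0.0362]
tool_rot: [6.9, 90.0, 9.8]
force: [-1.0, 0.3, -0.7]
grip_width: 0.06
```

```bash
python3 - <<'E'
from h import *
from workcell import env
s=env.sense();print(rk(s["tcp_pos"]),s["tcp_pos"],s["force"],s["torque"])
c=env.capture("wrist");pickle.dump(c,open("pics/w18.pkl","wb"));a=c["image"][:,:,::-1];cv2.imwrite("pics/w18.png",cv2.resize(a[190:340,120:520],(800,300)))
p=fish(c,120+50/2,190+207/2,.075);q=fish(c,120+742/2,190+205/2,.075);print(rk(p),rk(q))
E
```

```text
[-0.06512937  0.00924231] [0.52287619 0.00302104 0.03622774] [-1.02263861  0.27227591 -0.68147752] [0.0361561  0.21130399 0.02252099]
[-0.04765814 -0.0890541 ] [-0.04734421  0.11242812]
```

View pics/w18.png

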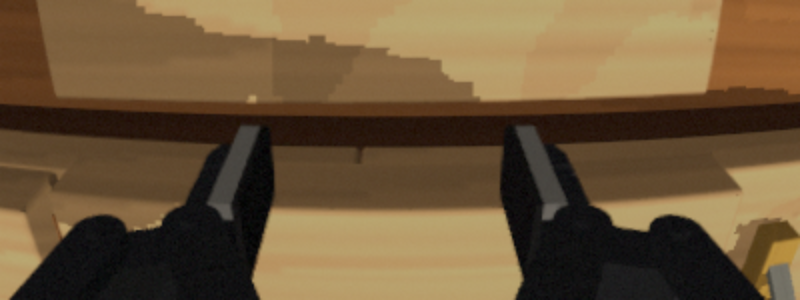

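```bash
python3 - <<'E'
from h import *
from workcell import env
c=pickle.load(open("pics/top0.pkl","rb"))
for u,v,z in ((264,140,.055),(280,140,.055),(264,104,.055),(280,104,.055),(272,122,.06)):
    p=ray(c,u/3+175-.3,v/3+120-.3,z);print(u,v,rk(p).round(4))
s=env.sense()
print(s["joint_pos"].round(1),delta(s,wd(-.10,.06,.14),goal(93)),delta(s,wd(-.10,.06,.14),goal(-87)))
E
```

```text
264 140 [-0.0213  0.1584]
280 140 [-0.0218  0.1404]
264 104 [0.0197 0.1575]
280 104 [0.0191 0.1394]
272 122 [-0.0019  0.1483]
[ -4.3  24.5 104.8   0.   50.6 -97.3] (array([-0.1037,  0.0508, -0.0353]), array([-9.003e+01,  3.000e-02,  4.000e-02])) (array([-0.1037,  0.0508, -0.0353]), array([ 8.997e+01,  4.000e-02, -3.000e-02]))
```

Emit:
apply_moves(
  delta_pos=[
    [0,0,-0.02],
    [-0.05,0,-0.03],
    [-0.1,0.01,-0.035],
    [-0.104,0.03,-0.035],
    [-0.104,0.05,-0.035],
  ],
  turn=[
    [0,0,0],
    [0,0,0],
    [8,0,0],
    [18,0,0],
    [28,0,0],
  ],
  fingers=[0.06,0.06,0.03,0,0],
)

```text
clock: 18.52
tcp_pos: [0.4871, 0.0516, 0.1423]
tool_rot: [27.7, 89.7, 2.3]
force: [0.6, -0.1, 0.3]
grip_width: 0.0053
```

```bash
python3 - <<'E'
from h import *
from workcell import env
s=env.sense();print(s["force"],rk(s["tcp_pos"]),s["joint_pos"].round(1));print(delta(s,wd(-.08,.1275,.14),goal(-87)))
E
```

```text
[ 0.59781477 -0.08868999  0.29534821] [-0.09835452  0.05962273] [  1.1  14.3 101.8   0.   63.7 -63.5]
(array([ 0.0024,  0.0684, -0.0161]), array([61.6 ,  0.18, -0.29]))
```

Emit:
apply_moves(
  delta_pos=[
    [0,0.015,-0.003],
    [0,0.03,-0.006],
    [0,0.045,-0.01],
    [0,0.06,-0.014],
    [0.002,0.068,-0.016],
  ],
  turn=[
    [10,0,0],
    [20,0,0],
    [30,0,0],
    [40,0,0],
    [50,0,0],
  ],
  fingers=[0,0,0,0,0],
)

```text
clock: 19.15
tcp_pos: [0.5008, 0.1205, 0.139]
tool_rot: [89.1, 89.8, 13.7]
force: [0.3, 0.8, 0.1]
grip_width: 0.0003
```

```bash
python3 - <<'E'
from h import *
from workcell import env
s=env.sense();print(s["force"],rk(s["tcp_pos"]),s["joint_pos"].round(1));print(delta(s,wd(-.08,.1265,.10),goal(-87)))
c=env.capture("wrist");pickle.dump(c,open("pics/w19.pkl","wb"));cv2.imwrite("pics/w19.png",c["image"][:,:,::-1])
c=env.capture("top");a=c["image"][:,:,::-1][125:225,240:390];cv2.imwrite("pics/t19.png",cv2.resize(a,None,fx=5,fy=5,interpolation=cv2.INTER_CUBIC))
E
```

```text
[0.34933494 0.75140359 0.11701724] [-0.0810367   0.12773842] [ 8.8 16.4 99.   0.  64.4 -5.9]
(array([0.039 , 0.0006, 0.0014]), array([11.67, -0.02, -0.17]))
```

View pics/w19.png

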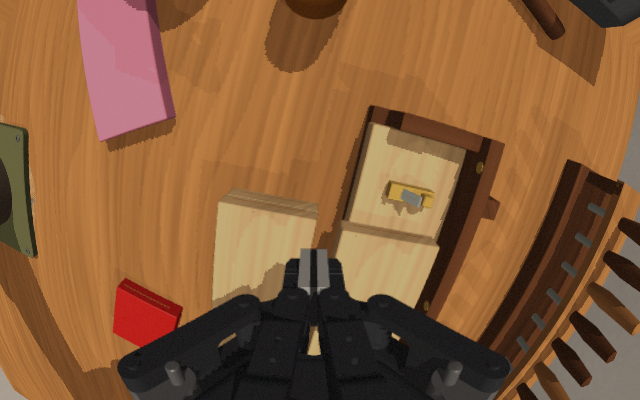

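View pics/t19.png

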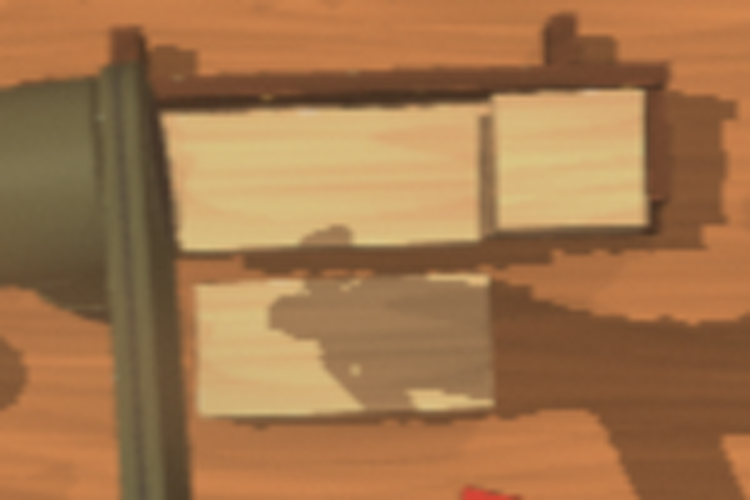

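```bash
python3 - <<'E'
from h import *
c=pickle.load(open("pics/w19.pkl","rb"))
for n,u,v,z in (("billet endN",343,228,.075),("billet endF",438,245,.075),("plane lo N",387,205,.05),("plane lo F",430,210,.05),("plane top N",389,183,.065),("course nearL",373,124,.05)):
    p=fish(c,u,v,z);print(n,rk(p).round(4))
E
```

```text
billet endN [-0.0523  0.1126]
billet endF [0.0366 0.1123]
plane lo N [-0.0134  0.1318]
plane lo F [0.0295 0.1354]
plane top N [-0.022   0.1554]
course nearL [-0.0441  0.1989]
```

Emit:
apply_moves(
  delta_pos=[
    [0,0.01,0],
    [0,0.02,0],
    [0,0.03,0],
    [0,0.037,-0.008],
    [0,0.037,-0.008],
  ],
  turn=[
    [6,0,0],
    [11.6,0,0],
    [11.6,0,0],
    [11.6,0,0],
    [11.6,0,0],
  ],
  fingers=[0,0,0,0,0],
)

```text
clock: 19.88
tcp_pos: [0.5334, 0.1374, 0.1383]
tool_rot: [132.0, 90.0, 45.5]
force: [0.5, -0.2, -1.2]
grip_width: 0.0003
```

```bash
python3 - <<'E'
from h import *
from workcell import env
s=env.sense();print(s["force"],rk(s["tcp_pos"]),s["tcp_pos"]);print(delta(s,wd(-.038,.127,.037),goal(-87)))
c=env.capture("wrist");pickle.dump(c,open("pics/w20.pkl","wb"));cv2.imwrite("pics/w20.png",c["image"][:,:,::-1])
E
```

```text
[ 0.46577934 -0.21699438 -1.22399063] [-0.04757153  0.14291882] [0.53341387 0.13743325 0.13829562]
(array([0.1013, 0.0094, 0.016 ]), array([ 0.5 , -0.02, -0.02]))
```

View pics/w20.png

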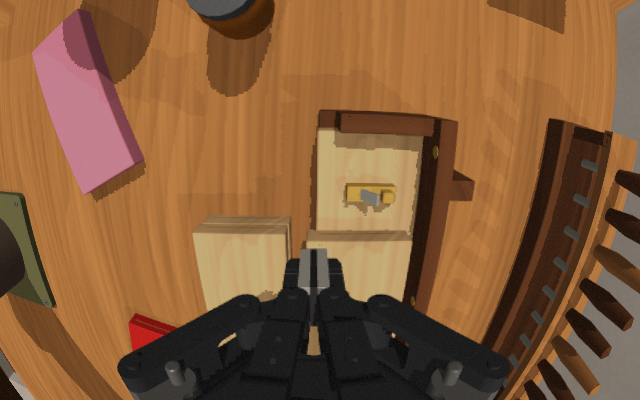

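Emit:
apply_moves(
  delta_pos=[
    [0,0.005,0.008],
    [0,0.009,0.016],
    [0.02,0.009,0.016],
    [0.04,0.009,0.016],
    [0.045,0.009,0.016],
  ],
  turn=[
    [0.4,0,0],
    [0.4,0,0],
    [0.4,0,0],
    [0.4,0,0],
    [0.4,0,0],
  ],
  fingers=[0,0,0,0,0],
)

```text
clock: 20.55
tcp_pos: [0.542, 0.1205, 0.0921]
tool_rot: [-81.8, 89.8, -168.9]
force: [0.4, -0.6, -0.1]
grip_width: -0.0
```

```bash
python3 - <<'E'
from h import *
from workcell import env
s=env.sense();print(s["force"],rk(s["tcp_pos"]),s["tcp_pos"]);print(delta(s,wd(-.038,.127,.037),goal(-87)))
c=env.capture("wrist");pickle.dump(c,open("pics/w21.pkl","wb"));cv2.imwrite("pics/w21.png",c["image"][:,:,::-1])
for n,u,v,z in (("x",0,0,0),): pass
E
```

```text
[ 0.43019259 -0.60907418 -0.11912409] [-0.03985063  0.12552538] [0.54203449 0.12046773 0.09212292]
(array([ 0.0551,  0.002 , -0.0015]), array([-0.06,  0.02,  0.15]))
```

View pics/w21.png

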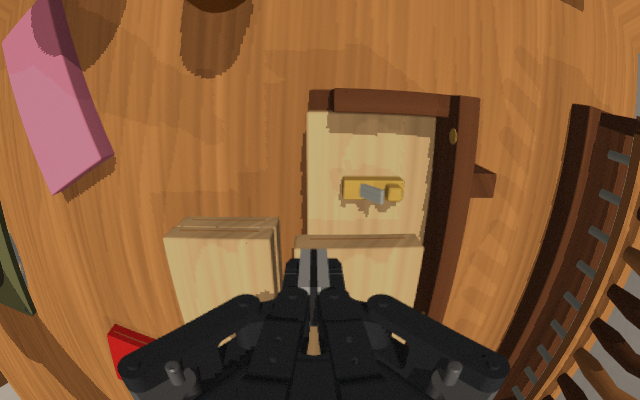

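```bash
python3 - <<'E'
from h import *
c=pickle.load(open("pics/w21.pkl","rb"))
for n,u,v,z in (("billet endN top",296,248,.075),("billet endF",421,248,.075),("endN bot",296,236,.05),("endF bot",421,236,.05),("plane lo N",343,199,.05),("plane lo F",403,200,.05),("plane hi N back",344,178,.06)):
    p=fish(c,u,v,z);print(n,rk(p).round(4))
a=c["image"][:,:,::-1][160:270,270:450];cv2.imwrite("pics/w21z.png",cv2.resize(a,None,fx=4,fy=4,interpolation=cv2.INTER_CUBIC))
E
```

```text
billet endN top [-0.051   0.1112]
billet endF [0.0365 0.1097]
endN bot [-0.0524  0.1083]
endF bot [0.0451 0.107 ]
plane lo N [-0.018   0.1376]
plane lo F [0.0269 0.1368]
plane hi N back [-0.0187  0.1559]
```

View pics/w21z.png

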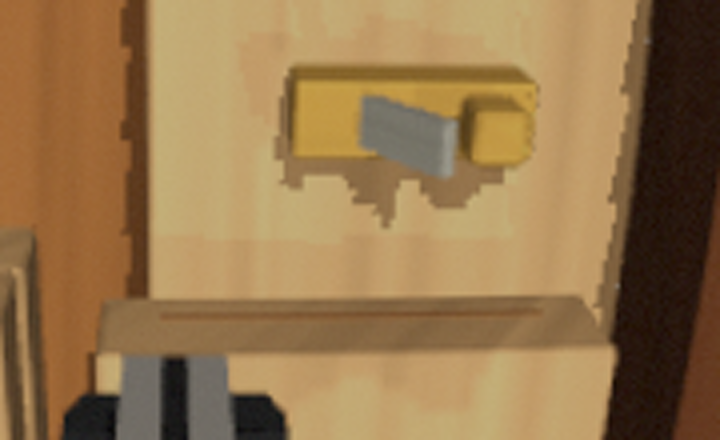

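Emit:
apply_moves(
  delta_pos=[
    [0.015,0,-0.001],
    [0.03,0,-0.001],
    [0.042,0,-0.001],
    [0.05,0,-0.001],
    [0.054,0,-0.001],
  ],
  turn=[
    [0,0,0],
    [0,0,0],
    [0,0,0],
    [0,0,0],
    [0,0,0],
  ],
  fingers=[0,0,0,0,0],
)

```text
clock: 21.22
tcp_pos: [0.5426, 0.1223, 0.0386]
tool_rot: [-83.2, 90.0, -170.2]
force: [0.0, -0.1, 0.1]
grip_width: -0.0002
```

```bash
python3 - <<'E'
from h import *
from workcell import env
s=env.sense();print(s["force"],rk(s["tcp_pos"]),s["tcp_pos"]);print(delta(s,wd(-.038,.127,.037),goal(-87)))
c=env.capture("wrist");pickle.dump(c,open("pics/w22.pkl","wb"))
a=c["image"][:,:,::-1][140:290,250:450];cv2.imwrite("pics/w22.png",cv2.resize(a,None,fx=4,fy=4,interpolation=cv2.INTER_CUBIC))
E
```

```text
[ 0.04410228 -0.14515196  0.08615028] [-0.03916051  0.12734899] [0.54262822 0.12232496 0.03859775]
(array([0.0016, 0.0012, 0.0003]), array([-0.03,  0.01,  0.05]))
```

View pics/w22.png

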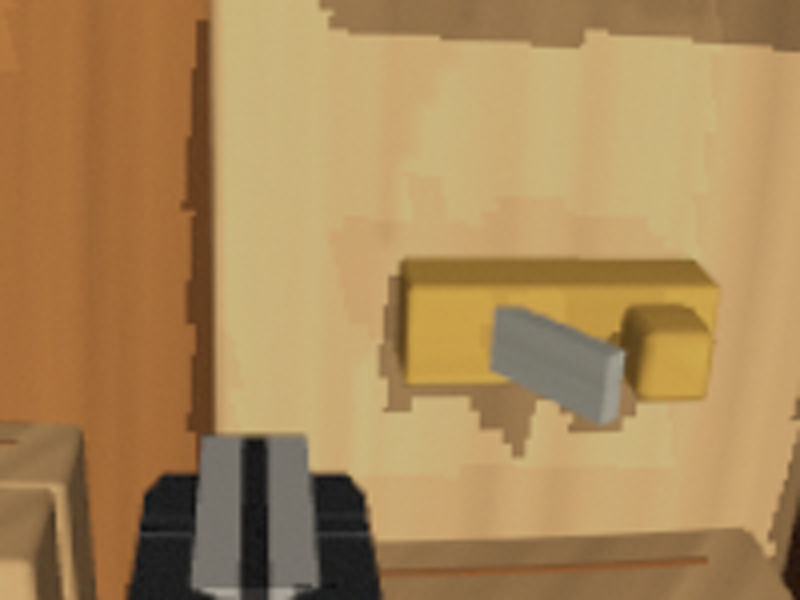

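Emit:
apply_moves(
  delta_pos=[
    [0.001,0,0.002],
    [0.001,0,0.004],
    [0.001,0,0.006],
    [0.001,0,0.008],
    [0.001,0,0.01],
  ],
  turn=[
    [0,0,0],
    [0,0,0],
    [0,0,0],
    [0,0,0],
    [0,0,0],
  ],
  fingers=[0,0,0,0,0],
)

```text
clock: 21.9
tcp_pos: [0.5435, 0.1126, 0.0386]
tool_rot: [148.5, 90.0, 61.5]
force: [-0.5, 3.9, 2.2]
grip_width: -0.0002
```

```bash
python3 - <<'E'
from h import *
from workcell import env
s=env.sense();print(s["force"],rk(s["tcp_pos"]),s["tcp_pos"])
c=env.capture("wrist");pickle.dump(c,open("pics/w23.pkl","wb"))
a=c["image"][:,:,::-1][140:290,250:450];cv2.imwrite("pics/w23.png",cv2.resize(a,None,fx=4,fy=4,interpolation=cv2.INTER_CUBIC))
c=env.capture("top");a=c["image"][:,:,::-1][125:225,240:390];cv2.imwrite("pics/t23.png",cv2.resize(a,None,fx=5,fy=5,interpolation=cv2.INTER_CUBIC))
E
```

```text
[-0.48082352  3.8777082   2.21604667] [-0.03882868  0.11763284] [0.54346811 0.11263949 0.03859541]
```

View pics/w23.png

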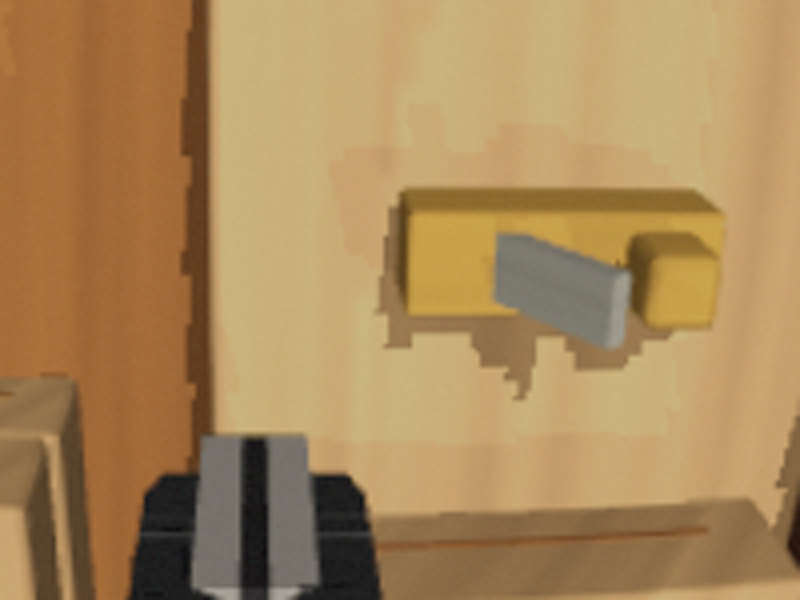

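View pics/t23.png

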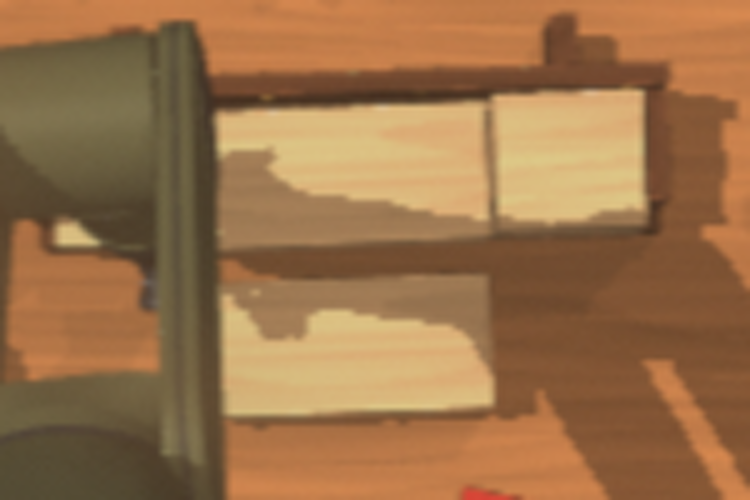

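Emit:
apply_moves(
  delta_pos=[
    [0,0,-0.003],
    [0,0.01,-0.003],
    [0,0.022,-0.003],
    [0,0.034,-0.003],
    [0,0.034,-0.003],
  ],
  turn=[
    [0,0,0],
    [0,0,0],
    [0,0,0],
    [0,0,0],
    [0,0,0],
  ],
  fingers=[0,0,0,0,0],
)

```text
clock: 22.62
tcp_pos: [0.5792, 0.1171, 0.0383]
tool_rot: [90.7, 89.9, 3.7]
force: [-0.5, 0.2, 1.0]
grip_width: 0.0003
```

```bash
python3 - <<'E'
from h import *
from workcell import env
s=env.sense();print(s["force"],rk(s["tcp_pos"]),s["tcp_pos"])
c=env.capture("wrist");pickle.dump(c,open("pics/w24.pkl","wb"))
a=c["image"][:,:,::-1][140:290,220:420];cv2.imwrite("pics/w24.png",cv2.resize(a,None,fx=4,fy=4,interpolation=cv2.INTER_CUBIC))
E
```

```text
[-0.512882    0.24181302  1.0232869 ] [-0.0029394   0.12026726] [0.57917032 0.11714861 0.03830512]
```

View pics/w24.png

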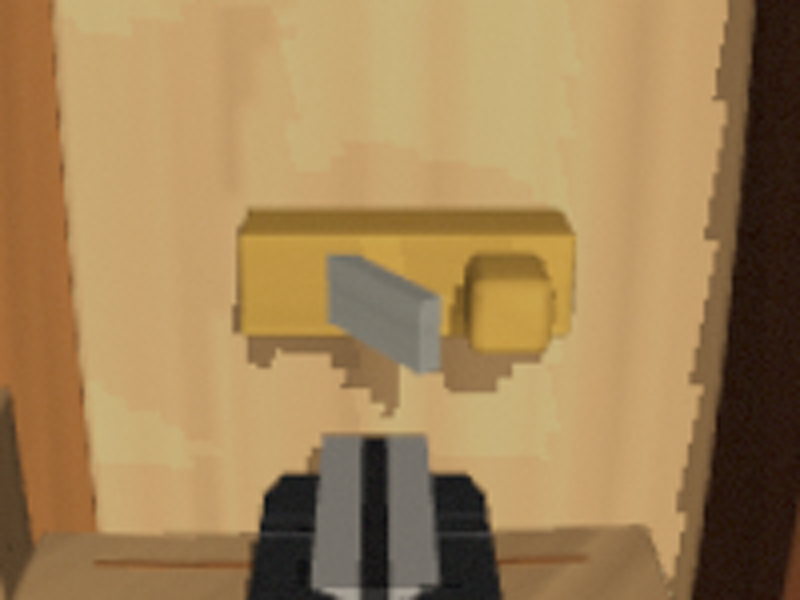

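Finger sits between the billet end and the plane without touching either. Pushing along now, centred.

Emit:
apply_moves(
  delta_pos=[
    [0,0,0.001],
    [0,0,0.002],
    [0,0,0.003],
    [0,0,0.004],
    [0,0,0.005],
  ],
  turn=[
    [0,0,0],
    [0,0,0],
    [0,0,0],
    [0,0,0],
    [0,0,0],
  ],
  fingers=[0,0,0,0,0],
)

```text
clock: 23.3
tcp_pos: [0.5773, 0.1122, 0.0383]
tool_rot: [-155.3, 90.0, 117.7]
force: [0.8, 1.7, -0.2]
grip_width: -0.0001
```

Emit:
apply_moves(
  delta_pos=[
    [0,0,0.0006],
    [0,0,0.0012],
    [0,0,0.0018],
    [0,0,0.0024],
    [0,0,0.003],
  ],
  turn=[
    [0,0,0],
    [0,0,0],
    [0,0,0],
    [0,0,0],
    [0,0,0],
  ],
  fingers=[0,0,0,0,0],
)

```text
clock: 23.92
tcp_pos: [0.5777, 0.1092, 0.0383]
tool_rot: [158.8, 90.0, 71.7]
force: [0.3, 1.5, -1.4]
grip_width: 0.0001
```

```bash
python3 - <<'E'
from h import *
from workcell import env
s=env.sense();print(s["force"],rk(s["tcp_pos"]),s["tcp_pos"])
c=env.capture("top");a=c["image"][:,:,::-1][125:225,240:390];cv2.imwrite("pics/t25.png",cv2.resize(a,None,fx=5,fy=5,interpolation=cv2.INTER_CUBIC))
E
```

```text
[ 0.27203247  1.54387332 -1.40748695] [-0.00486586  0.112411  ] [0.57765767 0.10920228 0.03827662]
```

View pics/t25.png

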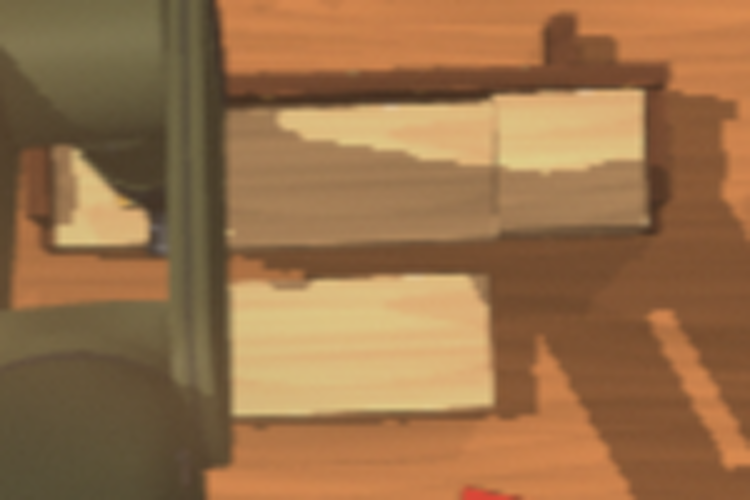

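Emit:
apply_moves(
  delta_pos=[
    [0,0,0.0006],
    [0,0,0.0012],
    [0,0,0.0018],
    [0,0,0.0024],
    [0,0,0.003],
  ],
  turn=[
    [0,0,0],
    [0,0,0],
    [0,0,0],
    [0,0,0],
    [0,0,0],
  ],
  fingers=[0,0,0,0,0],
)

```text
clock: 24.6
tcp_pos: [0.5777, 0.1072, 0.0383]
tool_rot: [178.7, 89.9, 91.6]
force: [-0.5, 7.5, -0.9]
grip_width: 0.0002
```

Emit:
apply_moves(
  delta_pos=[
    [0,0,0.0004],
    [0,0,0.0008],
    [0,0,0.0012],
    [0,0,0.0015],
    [0,0,0.0015],
  ],
  turn=[
    [0,0,0],
    [0,0,0],
    [0,0,0],
    [0,0,0],
    [0,0,0],
  ],
  fingers=[0,0,0,0,0],
)

```text
clock: 25.22
tcp_pos: [0.578, 0.1072, 0.0384]
tool_rot: [170.2, 89.8, 83.1]
force: [-0.0, 11.1, -0.8]
grip_width: 0.0
```

```bash
python3 - <<'E'
from h import *
from workcell import env
s=env.sense();print(s["force"],rk(s["tcp_pos"]),s["tcp_pos"])
c=env.capture("wrist");pickle.dump(c,open("pics/w26.pkl","wb"))
a=c["image"][:,:,::-1][140:290,220:420];cv2.imwrite("pics/w26.png",cv2.resize(a,None,fx=4,fy=4,interpolation=cv2.INTER_CUBIC))
E
```

```text
[-0.0414791  11.05739496 -0.76826058] [-0.0046188   0.11037139] [0.57801114 0.1071784  0.03839683]
```

View pics/w26.png

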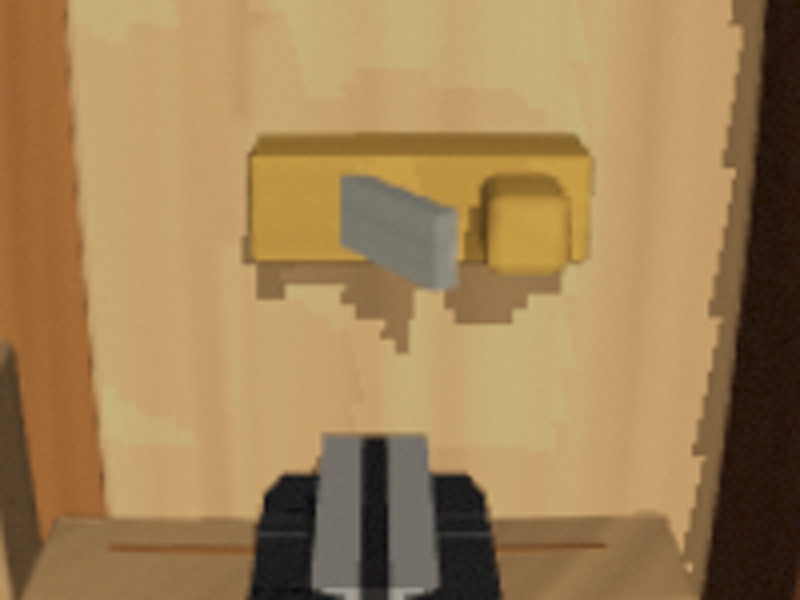

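Emit:
apply_moves(
  delta_pos=[
    [0,0,-0.004],
    [0,0,-0.007],
    [-0.04,0,-0.007],
    [-0.08,-0.02,-0.007],
    [-0.1,-0.05,-0.007],
  ],
  turn=[
    [0,0,0],
    [0,0,0],
    [0,0,0],
    [0,0,0],
    [-8,0,0],
  ],
  fingers=[0,0,0,0,0],
)

```text
clock: 25.9
tcp_pos: [0.5295, 0.1086, 0.1407]
tool_rot: [73.0, 89.7, -5.9]
force: [-0.2, 0.9, 0.1]
grip_width: 0.0001
```

```bash
python3 - <<'E'
from h import *
from workcell import env
s=env.sense();print(s["force"],rk(s["tcp_pos"]),s["tcp_pos"])
print(delta(s,wd(-.085,.0,.12),goal(3)))
c=env.capture("wrist");pickle.dump(c,open("pics/w27.pkl","wb"));cv2.imwrite("pics/w27.png",c["image"][:,:,::-1])
E
```

```text
[-0.22300066  0.86012726  0.10733979] [-0.05302704  0.1142904 ] [0.52946413 0.10855855 0.14066001]
(array([ 0.0206, -0.0479,  0.1086]), array([-81.85,   0.25,  -0.16]))
```

View pics/w27.png

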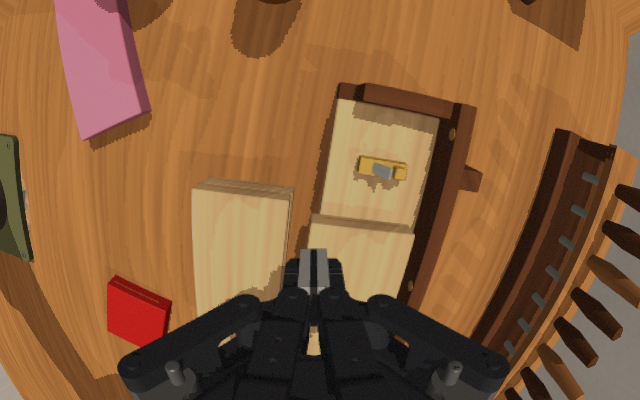

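Emit:
apply_moves(
  delta_pos=[
    [0,-0.01,0.02],
    [0,-0.02,0.04],
    [0,-0.03,0.06],
    [0,-0.04,0.08],
    [0,-0.048,0.1],
  ],
  turn=[
    [-10,0,0],
    [-20,0,0],
    [-30,0,0],
    [-40,0,0],
    [-50,0,0],
  ],
  fingers=[0.06,0.06,0.06,0.06,0.06],
)

```text
clock: 26.58
tcp_pos: [0.4989, 0.0005, 0.1383]
tool_rot: [-81.3, 89.9, -110.0]
force: [0.8, -0.2, 0.1]
grip_width: 0.0601
```

```bash
python3 - <<'E'
from h import *
from workcell import env
s=env.sense();print(s["force"],rk(s["tcp_pos"]),s["tcp_pos"])
print(delta(s,wd(-.085,.0,.12),goal(3)))
E
```

```text
[ 0.77308592 -0.20734919  0.11942191] [-0.0891821   0.00793094] [4.98925047e-01 4.52639760e-04 1.38278108e-01]
(array([ 0.0183, -0.0045,  0.0077]), array([-3.173e+01, -1.000e-02,  6.000e-02]))
```

Emit:
apply_moves(
  delta_pos=[
    [0,-0.004,0.004],
    [0,-0.005,0.008],
    [0.01,-0.005,0.008],
    [0.015,-0.005,0.008],
    [0.018,-0.005,0.008],
  ],
  turn=[
    [-10,0,0],
    [-20,0,0],
    [-30,0,0],
    [-31.7,0,0],
    [-31.7,0,0],
  ],
  fingers=[0.06,0.06,0.06,0.06,0.06],
)

```text
clock: 27.2
tcp_pos: [0.5037, -0.0067, 0.12]
tool_rot: [-160.8, 90.0, -158.3]
force: [0.3, 0.6, -0.1]
grip_width: 0.0608
```

```bash
python3 - <<'E'
from h import *
from workcell import env
s=env.sense();print(s["force"],rk(s["tcp_pos"]),s["tcp_pos"])
print(delta(s,wd(-.082,.0,.036),goal(3)))
c=env.capture("wrist");pickle.dump(c,open("pics/w28.pkl","wb"));cv2.imwrite("pics/w28.png",c["image"][:,:,::-1])
E
```

```text
[ 0.2722293   0.58236576 -0.09106041] [-0.08478295  0.00051696] [ 0.50370619 -0.00672094  0.11996952]
(array([ 0.084 , -0.0005,  0.0028]), array([-0.48, -0.04,  0.01]))
```

View pics/w28.png

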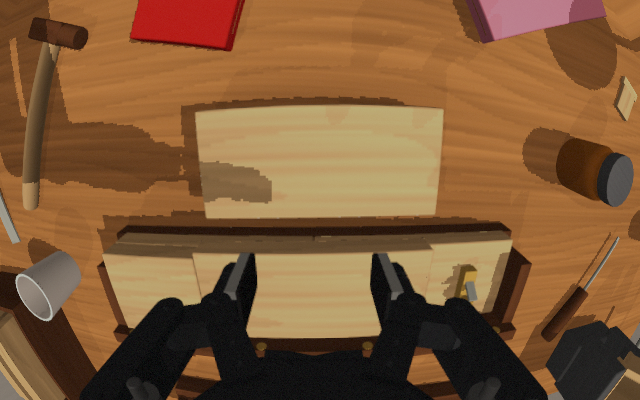

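Emit:
apply_moves(
  delta_pos=[
    [0.02,0,0],
    [0.045,0,0],
    [0.07,0,0.001],
    [0.083,0,0.003],
    [0.083,0,0.006],
  ],
  turn=[
    [-0.4,0,0],
    [-0.4,0,0],
    [-0.4,0,0],
    [-0.4,0,0],
    [-0.4,0,0],
  ],
  fingers=[0.06,0.06,0.06,0.06,0.06],
)

```text
clock: 27.88
tcp_pos: [0.5095, -0.0062, 0.0367]
tool_rot: [173.4, 89.9, 176.5]
force: [0.3, -0.0, -0.4]
grip_width: 0.0601
```

```bash
python3 - <<'E'
from h import *
from workcell import env
s=env.sense();print(s["force"],rk(s["tcp_pos"]),s["tcp_pos"])
print(delta(s,wd(-.066,.0,.036),goal(3)))
c=env.capture("wrist");pickle.dump(c,open("pics/w29.pkl","wb"));cv2.imwrite("pics/w29.png",c["image"][:,:,::-1])
E
```

```text
[ 0.30286553 -0.00301213 -0.38470885] [-0.07891938  0.00077714] [ 0.5095481  -0.00615425  0.03667472]
(array([ 0.0007, -0.0008,  0.0129]), array([ 0.04, -0.11, -0.01]))
```

View pics/w29.png

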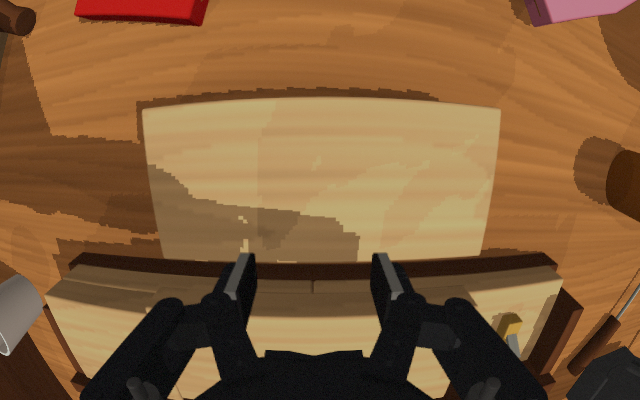

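Emit:
apply_moves(
  delta_pos=[
    [0,0,0.003],
    [0,0,0.006],
    [0,0,0.009],
    [0,0,0.011],
    [0,0,0.013],
  ],
  turn=[
    [0,0,0],
    [0,0,0],
    [0,0,0],
    [0,0,0],
    [0,0,0],
  ],
  fingers=[0.06,0.06,0.06,0.06,0.06],
)

```text
clock: 28.55
tcp_pos: [0.5231, -0.0055, 0.0374]
tool_rot: [162.2, 90.0, 165.3]
force: [0.3, 0.2, 0.3]
grip_width: 0.06
```

Emit:
apply_moves(
  delta_pos=[
    [0,0,0.0006],
    [0,0,0.0012],
    [0,0,0.0018],
    [0,0,0.0024],
    [0,0,0.003],
  ],
  turn=[
    [0,0,0],
    [0,0,0],
    [0,0,0],
    [0,0,0],
    [0,0,0],
  ],
  fingers=[0.06,0.06,0.06,0.06,0.06],
)

```text
clock: 29.18
tcp_pos: [0.525, -0.0054, 0.0372]
tool_rot: [178.3, 89.9, -178.6]
force: [-2.9, -0.5, 1.9]
grip_width: 0.0598
```

Emit:
apply_moves(
  delta_pos=[
    [0,0,0.0006],
    [0,0,0.0012],
    [0,0,0.0018],
    [0,0,0.0024],
    [0,0,0.003],
  ],
  turn=[
    [0,0,0],
    [0,0,0],
    [0,0,0],
    [0,0,0],
    [0,0,0],
  ],
  fingers=[0.06,0.06,0.06,0.06,0.06],
)

```text
clock: 29.8
tcp_pos: [0.5291, -0.0051, 0.0371]
tool_rot: [111.3, 90.0, 114.4]
force: [-3.5, 1.5, 0.6]
grip_width: 0.06
```

```bash
python3 - <<'E'
from h import *
from workcell import env
s=env.sense();print(s["force"],s["torque"],rk(s["tcp_pos"]),s["tcp_pos"])
E
```

```text
[-3.46473179  1.535155    0.60101707] [ 0.18875508  0.56679863 -0.08653271] [-0.05936374  0.00083527] [ 0.5290739  -0.00507273  0.03713052]
```

Emit:
apply_moves(
  delta_pos=[
    [0,0,0.0005],
    [0,0,0.001],
    [0,0,0.0015],
    [0,0,0.002],
    [0,0,0.0025],
  ],
  turn=[
    [0,0,0],
    [0,0,0],
    [0,0,0],
    [0,0,0],
    [0,0,0],
  ],
  fingers=[0.06,0.06,0.06,0.06,0.06],
)

```text
clock: 30.42
tcp_pos: [0.5314, -0.005, 0.0372]
tool_rot: [138.9, 90.0, 142.0]
force: [-2.5, 1.9, -0.4]
grip_width: 0.0598
```

Emit:
apply_moves(
  delta_pos=[
    [0,0,0.0005],
    [0,0,0.001],
    [0,0,0.0015],
    [0,0,0.002],
    [0,0,0.0025],
  ],
  turn=[
    [0,0,0],
    [0,0,0],
    [0,0,0],
    [0,0,0],
    [0,0,0],
  ],
  fingers=[0.06,0.06,0.06,0.06,0.06],
)

```text
clock: 31.05
tcp_pos: [0.5324, -0.005, 0.0372]
tool_rot: [176.9, 89.8, 180.0]
force: [-6.8, 1.1, 2.6]
grip_width: 0.0601
```

```bash
python3 - <<'E'
from h import *
from workcell import env
s=env.sense();print(s["force"],s["torque"],rk(s["tcp_pos"]),s["tcp_pos"])
c=env.capture("wrist");pickle.dump(c,open("pics/w31.pkl","wb"));cv2.imwrite("pics/w31.png",cv2.resize(c["image"][:,:,::-1][220:400,0:640],(800,225)))
c=env.capture("top");a=c["image"][:,:,::-1][125:225,240:390];cv2.imwrite("pics/t31.png",cv2.resize(a,None,fx=5,fy=5,interpolation=cv2.INTER_CUBIC))
E
```

```text
[-6.82650265  1.14733577  2.59048674] [ 0.23095182  0.97120153 -0.17972739] [-0.05598778  0.00077643] [ 0.53244831 -0.00495481  0.03715508]
```

View pics/w31.png

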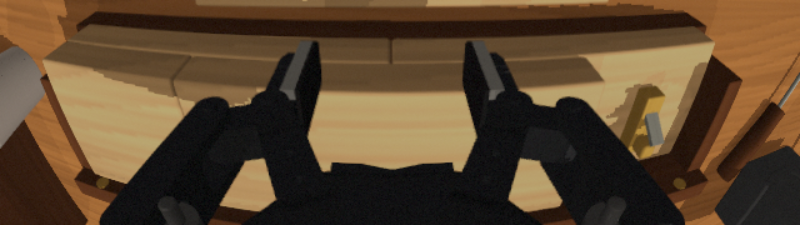

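View pics/t31.png

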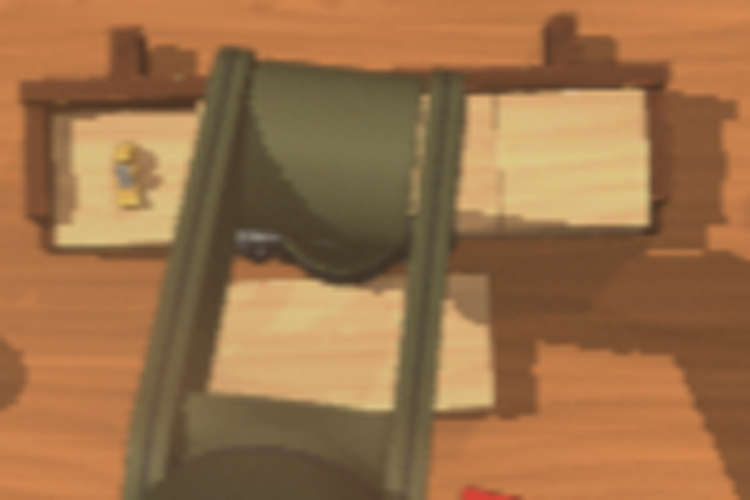

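Emit:
apply_moves(
  delta_pos=[
    [0,0,0.0006],
    [0,0,0.0012],
    [0,0,0.0018],
    [0,0,0.0024],
    [0,0,0.0024],
  ],
  turn=[
    [0,0,0],
    [0,0,0],
    [0,0,0],
    [0,0,0],
    [0,0,0],
  ],
  fingers=[0.06,0.06,0.06,0.06,0.06],
)

```text
clock: 31.78
tcp_pos: [0.5323, -0.0049, 0.0371]
tool_rot: [178.5, 89.6, -178.5]
force: [-10.3, 1.7, 4.8]
grip_width: 0.0596
```

```bash
python3 - <<'E'
from h import *
from workcell import env
s=env.sense();print(s["force"],s["torque"],rk(s["tcp_pos"]),s["tcp_pos"])
E
```

```text
[-10.25540479   1.70308797   4.78555903] [ 0.04522828  1.59100158 -0.16751806] [-0.05610179  0.0008102 ] [ 0.5323327  -0.00492705  0.03708914]
```

Emit:
apply_moves(
  delta_pos=[
    [0,0,0.001],
    [0,0,0.002],
    [0,0,0.0028],
    [0,0,0.0028],
    [0,0,0.0028],
  ],
  turn=[
    [0,0,0],
    [0,0,0],
    [0,0,0],
    [0,0,0],
    [0,0,0],
  ],
  fingers=[0.06,0.06,0.06,0.06,0.06],
)

```text
clock: 32.4
tcp_pos: [0.5322, -0.0049, 0.037]
tool_rot: [178.8, 89.3, -178.1]
force: [-14.0, 0.1, 10.5]
grip_width: 0.0601
```

Emit:
apply_moves(
  delta_pos=[
    [0,0,-0.003],
    [0,0,-0.012],
    [0,0,-0.025],
    [-0.02,0,-0.03],
    [-0.06,0,-0.03],
  ],
  turn=[
    [0,0,0],
    [0,0,0],
    [0,0,0],
    [0,0,0],
    [0,0,0],
  ],
  fingers=[0.06,0.06,0.06,0.06,0.06],
)

```text
clock: 33.02
tcp_pos: [0.5076, -0.0065, 0.0968]
tool_rot: [179.5, 89.8, -177.5]
force: [1.5, 0.2, 0.0]
grip_width: 0.0597
```

Emit:
apply_moves(
  delta_pos=[
    [-0.04,0,-0.02],
    [-0.08,0,-0.05],
    [-0.11,0,-0.07],
    [-0.12,0,-0.08],
    [-0.12,0,-0.08],
  ],
  turn=[
    [0,0,0],
    [0,0,0],
    [0,0,0],
    [0,0,0],
    [0,0,0],
  ],
  fingers=[0.06,0.06,0.06,0.06,0.06],
)

```text
clock: 33.65
tcp_pos: [0.4296, -0.0108, 0.2177]
tool_rot: [-14.1, 89.9, -11.0]
force: [1.3, -0.9, 0.5]
grip_width: 0.06
```

```bash
python3 - <<'E'
from h import *
from workcell import env
s=env.sense();print(s["force"],rk(s["tcp_pos"]),s["tcp_pos"])
c=env.capture("wrist");pickle.dump(c,open("pics/w32.pkl","wb"));cv2.imwrite("pics/w32.png",c["image"][:,:,::-1])
c=env.capture("top");pickle.dump(c,open("pics/t32.pkl","wb"));a=c["image"][:,:,::-1][125:225,240:390];cv2.imwrite("pics/t32.png",cv2.resize(a,None,fx=5,fy=5,interpolation=cv2.INTER_CUBIC))
c=env.capture("side");a=c["image"][:,:,::-1][130:250,270:420];cv2.imwrite("pics/s32.png",cv2.resize(a,None,fx=5,fy=5,interpolation=cv2.INTER_CUBIC))
E
```

```text
[ 1.33419411 -0.93359884  0.54298102] [-0.15904007  0.00032456] [ 0.4295609 -0.0107994  0.2176944]
```

View pics/t32.png

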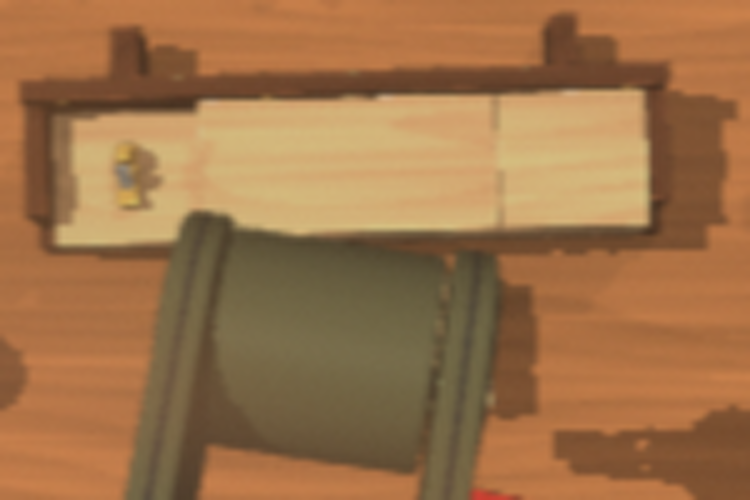

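View pics/s32.png

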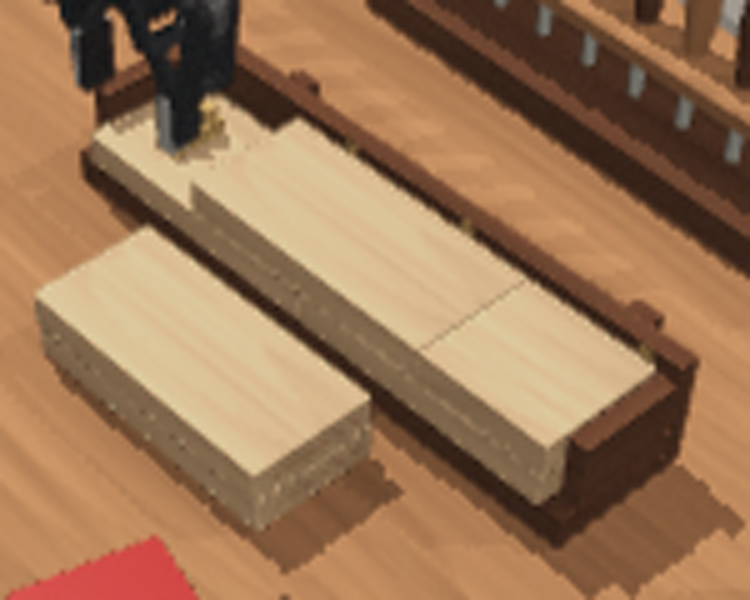

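View pics/w32.png

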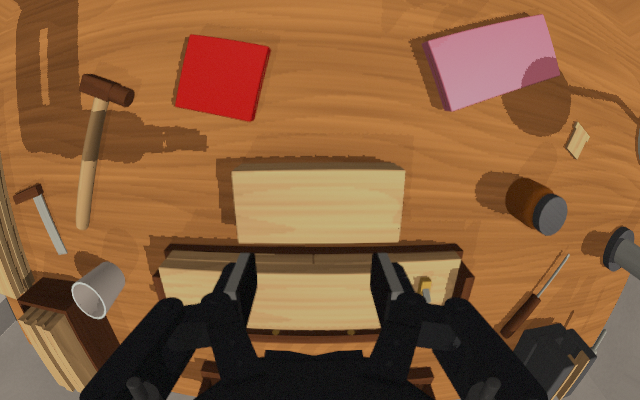

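Emit:
apply_moves(
  delta_pos=[
    [0,-0.025,0.025],
    [0,-0.05,0.05],
    [0,-0.075,0.075],
    [0.02,-0.1,0.1],
    [0.04,-0.1,0.12],
  ],
  turn=[
    [0,0,0],
    [0,0,0],
    [0,0,0],
    [0,0,0],
    [0,0,0],
  ],
  fingers=[0.085,0.085,0.085,0.085,0.085],
)

```text
clock: 34.42
tcp_pos: [0.5562, -0.1059, 0.175]
tool_rot: [-165.7, 89.9, -162.8]
force: [-0.5, -0.2, 0.2]
grip_width: 0.085
```

```bash
python3 - <<'E'
from h import *
from workcell import env
s=env.sense();print(s["force"],rk(s["tcp_pos"]),s["tcp_pos"])
c=env.capture("wrist");pickle.dump(c,open("pics/w33.pkl","wb"));cv2.imwrite("pics/w33.png",c["image"][:,:,::-1])
cv2.imwrite("pics/w33z.png",cv2.resize(c["image"][:,:,::-1][180:360,230:400],None,fx=3.3,fy=3.3,interpolation=cv2.INTER_CUBIC))
E
```

```text
[-0.54277073 -0.15350162  0.19024057] [-0.03751094 -0.10130572] [ 0.5562424  -0.10593005  0.17498699]
```

View pics/w33.png

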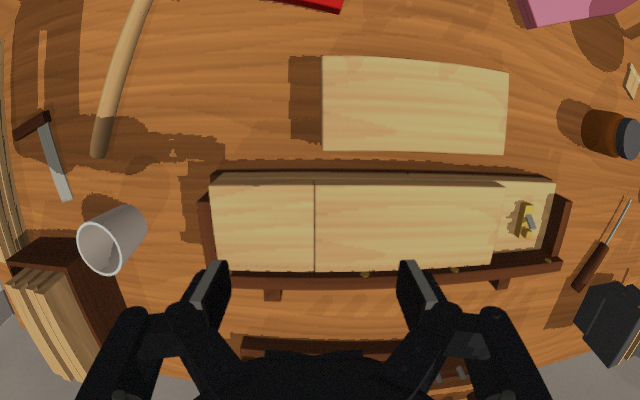

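View pics/w33z.png

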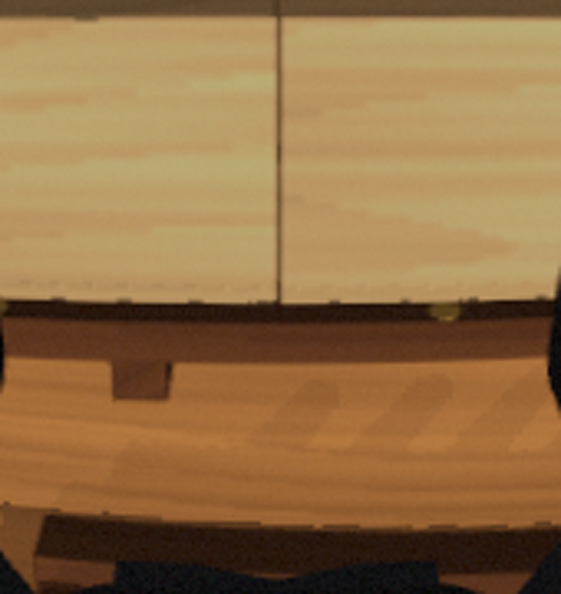

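```bash
python3 - <<'E'
from h import *
c=pickle.load(open("pics/w33.pkl","rb"));g=c["image"].mean(2)
for r in (195,215,235,255): print(r,g[r,308:322].round(0))
for n,u,v in (("jn",314.3,185),("jf",314.3,270),("endN",506,187),("endF",493,265),("halfR n",210,187),("halfR f",217,270)):
    print(n,rk(fish(c,u,v,.075)).round(4))
c=pickle.load(open("pics/w1.pkl","rb"));g=c["image"].mean(2)
for r in (238,243): print("laid joint",g[r,296:312].round(0))
E
```

```text
195 [154. 153. 152. 152. 149. 133.  91. 126. 147. 152. 152. 152. 153. 152.]
215 [152. 152. 152. 152. 150. 131.  87. 113. 136. 142. 141. 142. 140. 140.]
235 [154. 154. 152. 154. 152. 135.  93. 121. 141. 146. 144. 145. 144. 146.]
255 [154. 152. 153. 153. 151. 133.  91. 119. 139. 145. 142. 143. 142. 143.]
jn [-0.0437 -0.1013]
jf [ 0.0454 -0.1013]
endN [-0.0436  0.0978]
endF [0.0495 0.1038]
halfR n [-0.0425 -0.1991]
halfR f [ 0.048  -0.2034]
laid joint [162. 160. 161. 160. 162. 161. 154. 132. 104. 151. 156. 158. 159. 161.
 161. 161.]
laid joint [160. 162. 160. 161. 162. 163. 154. 134. 106. 155. 160. 160. 160. 160.
 159. 159.]
```

```bash
python3 - <<'E'
from workcell import env
print(env.sense()["clock"]);print(env.finish_job())
E
```

```text
34.475
the job is handed in; nothing more can be done
None
```

The billet is laid across the joint of the first course and the job is handed in at 34.5 s.

**What I did**
- I slid the top billet about 6 mm toward +y on the pile, so that it would clear the half-length billet.
- I pushed it with two open fingers onto the first course.
- I pushed its +y end until it butted. The half slid about 2 mm to the cheek, then everything stopped at 11 N.
- As the last thing, I pressed it straight back to the fence at 14 N and drew the fingers straight back.

**Last checks**
- **Joint to the half:** it shows as a thin, even line about 1 px wide at -101 mm in the rack's y. It looks much like the joint already in the first course, so I took it as closed. A gap well under 1 mm could not be ruled out.
- **Position:** the billet's +y end measured about +98 mm at the near corner and +104 mm at the far corner. The far corner reads high, probably from the fisheye lens. This fits a billet lying about 1 mm off the rack's middle.
- **Fence:** in the last pictures the billet lies along it with no visible gap.
- **Everything else:** the pile, the plane and the other things look unmoved.

**What went less than smoothly**
- **Finger height:** the fingertips appeared to end about 25 mm above the stated TCP. My first sideways pass therefore went over the billet without touching it.
- **Catch on the course:** the billet's leading edge caught briefly on the front edge of the first course, at about 16 N. I backed off, lowered the fingers 3 mm and it then slid on at about 1 to 5 N. That catch may have closed the laid billets' 1 mm gap to the fence; I did not measure that.

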